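# Find the rattling module and reject it

### The job

One of the three sealed metal modules in the sloping rack has a part loose inside; they look alike, so lift them out and tip them the other way (raised end down) to feel whether the weight runs to the other end. Once it has run across in the faulty one, gently lay that module flat in the free half of the black reject tray; the two sound modules must end up in the rack, seated in its bays. Do not drop any of them.

Things in the scene. Friction and masses are not known exactly. Their poses are not given: they have to be found in the camera images.
- rack: Grey sheet-metal rack, fixed, 147 mm deep (x), 262 mm wide (y). Origin: centre of its underside; x points from its low front to its raised back (roughly to the left as the robot sees it), y along the row of bays, towards the robot. Its deck rises 25 degrees towards +x, from 16 mm height in front to 76 mm behind. Three bays 84 mm apart along y hold a module each at the start; which is faulty is drawn anew.
- bay_1 (a point): Bay nearest the robot (+y of the rack): the centre (half-way up) of a module seated here. x points up the slope, z square out of the deck. Modules: alike closed aluminium boxes 110 mm long (x), 42 wide (y), 34 high (z), 0.39 to 0.46 kg. They lie against a 12 mm high lip at the low end, between two rails 3 mm thick and 5 mm high with 3 mm play each side.
- bay_2 (a point): Middle bay, as bay_1; 42 mm lie between neighbouring modules. In the faulty module a 0.2 kg piece slides 62 mm along the box's length once tipped by 5 degrees or more (it starts at the low end) and stays put when the box is level again: the moment about the box's width at level has then changed by 0.11 to 0.12 N m.
- bay_3 (a point): Bay farthest from the robot, as bay_1. In the two sound modules an equal 0.2 kg piece is stuck fast anywhere along the length, so the weight and the balance in one attitude tell nothing; only a change on tipping does.
- reject_tray_in (a point): Centre of the inner floor, 4 mm above the bench, of a fixed black open tray 176 mm (x) by 170 mm (y), 26 mm high, wall 4 mm; axes as the tray's. A wound toroid choke, fixed, 20 mm high, lies in the left half (y over +18 mm); the right half is free, with room for the module along x at y = -30 mm.

How it is judged:
By the outcome, as a careful person would: the job done as asked, in the order asked, and still so for the second after the job is handed in, with the robot touching nothing.
It also fails if it takes over 72 s, if anything falls off the work surface, if the arm or the gripper's body presses on something with over 40 N, if the wrist force passes 120 N, or if a joint passes its speed limit or range.

### The arm

A 7-joint arm with a two-finger parallel gripper is mounted at the origin on a cart in front of the work surface, level with it; the furniture and walls round the work are solid. World frame = base frame: x ahead of the robot, y to its left, z up, the work surface at z = 0. Lengths are in mm, angles in degrees, forces in N, time in s.
With the tool pointing down it reaches from about 425 to 800 mm from the base axis. Payload 8.3 kg.
Tool frame: the origin (TCP) lies at the very end of the fingers, on their centre line; the grasp point (between the pads) lies 19 mm behind it; z points along the fingers, y is the line along which they close (so a half turn about z gives the same grasp; the last joint's range is limited). The gripper opens to 85 mm and grips with 20 to 120 N. Pads are 22 mm wide; open, the fingers measure 114 mm over their backs; the gripper's body (76 mm by 85 mm) begins 54 mm behind the grasp point. The pads swing forward as they close: fully open they stand 13 mm farther back than shut.
Start: joints at [70.537, 21.967, 0.94, 78.501, -0.361, 79.538, -2.664], TCP at [170.837, -601.18, 231.279] pointing down, gripper open.
Joint ranges: [-169.22, 169.22], [-14.56, 117.87], [-87.37, 89.26], [10.42, 133.3], [-82.24, 262.24], [0.94, 117.77], [-172.7, 172.7]. Speed limits (degrees/s): [136.94, 136.94, 172.46, 172.46, 180, 180, 180].

### API

Orientations are given as [roll, pitch, yaw] about the fixed x, y, z axes, in that order (R = Rz(yaw) Ry(pitch) Rx(roll)).
In Python, from cell import arm gives the robot as it stands.
- The arm moves only by the shell command python3 -m handwheel 'ROWS'. ROWS is JSON, a list of rows, each an object of numbers: "wx", "wy", "wz": the turn, a rotation vector about the tool's x, y, z scaled (see below); "tx", "ty", "tz": the shift along the tool's x, y, z scaled (see below); "claw": the gripper command: -1 is fully open, 1 is shut, values between are in proportion. A call has 1 to 5 rows; each row shifts and turns the commanded pose from where the row before left it, along the tool's axes as they then stand; what a row does not reach is not made up. The controller multiplies each number of a shift by 5 cm and each number of a turn by 2 rad. A row lasts 1/12 s, in which the tool goes at most 41.7 mm and 7.16 degrees, less where a joint would pass 70% of its speed; a pose out of reach is approached as far as the arm can. A call with a number of a shift or a turn outside -1 to 1 is refused whole. A call with a gripper value outside its range is refused whole. The fingers move at their own pace and stop on an object; the grip force is fixed at half the most. Time passes only in rows, so rows that do not move let the fingers close. It gives the time, the measured TCP pose, the force, the opening and the grip force at its end, in the units of the state.
- arm.observe(): the state, without advancing time (a new reading comes with each control period).
- arm.snapshot(name): name is "side" or "top"; returns a dict with "frame" (420x560x3 uint8, blue, green, red), "vertical_fov" (degrees; the focal length in pixels is half the picture's height over the tangent of half this angle, whatever the lens; pixels are square), "cx", "cy" (the principal point, pixels), "R" (3x3) and "t" (3): a world point X has camera coordinates R X + t. Camera axes: x right, y down, z forward; pixel columns grow to the right and rows downward; lengths in mm; the calibration is good to about 2 mm. A picture is of the moment at which its call begins. There is no depth.
- arm.sign_off(): hands the job in; it is judged then, once.
The state is a dict: "clock": time; "q": joint angles; "joint_velocities": joint speeds; "joint_torque": joint torques, N m; "ee_pos": TCP position; "orientation": TCP orientation; "wrist_force": force on the tool from outside, world axes, zero at the start; "moment": the same for the moment, N m; "gripper_width": finger opening in mm; "grasp_force": force on a finger pad.
Only numpy, scipy, OpenCV 4.12 (cv2) and the standard library are available. Lean on these libraries where they do the work, as an engineer would, in place of code of your own. Each camera call takes 0.05 s, during which the arm holds its last target. There are 200 camera calls.

## Working session

There is one attempt and no reset: what is moved stays moved. The work goes in short steps, Python scripts to look and compute and a shell command to move; the robot and the scene stay as the last step left them, time stands still between calls to the robot, and variables do not carry over. Pictures are saved under pics/ and viewed, at most 10 in all, crops included, and the job is handed in when it is done.

```bash
ls; mkdir -p pics; python3 - <<'E'
from cell import arm
import cv2
for n in("side","top"):
    s=arm.snapshot(n); cv2.imwrite(f"pics/{n}0.png",s["frame"]); print(n,s["vertical_fov"],s["cx"],s["cy"],s["R"],s["t"])
print(arm.observe())
E
```

```text
pics
side 44.183264904913564 289.0817923430169 206.58282334922686 [[-0.99887981  0.04539424 -0.01335983]
 [ 0.03250084  0.45295662 -0.89093995]
 [-0.03439212 -0.89037613 -0.45392458]] [560.86870958  51.66881109 970.06505253]
top 44.75589076432332 282.2657988708436 206.83756911042425 [[ 0.02375833 -0.99971562 -0.00205562]
 [-0.99713818 -0.02354936 -0.07183928]
 [ 0.07177044  0.00375652 -0.9974141 ]] [ -33.92145031  583.25364566 1073.7854172 ]
{'clock': 0.1, 'q': array([70.53515011, 22.01017822,  0.94004356, 78.5556986 , -0.36132902,
       79.53735807, -2.66566786]), 'joint_velocities': array([ 0.04270227, -0.14486882,  0.02299574, -0.13355681, -0.07516073,
       -0.03389403,  0.03010973]), 'joint_torque': array([ 3.09863157e-03, -6.29137230e+01,  8.47241767e-01, -3.72759533e+01,
        1.67631061e-02,  1.04239155e-02,  1.63680295e-05]), 'ee_pos': array([ 170.71167984, -600.76373192,  230.37864678]), 'orientation': array([-1.79899619e+02,  1.75230191e-03,  1.58614061e+01]), 'wrist_force': array([-0.16614779,  0.33252818,  0.10424516]), 'moment': array([ 0.01251807,  0.01220755, -0.03522198]), 'grasp_force': 0.0, 'gripper_width': 85.76584685152466}
```

View pics/side0.png

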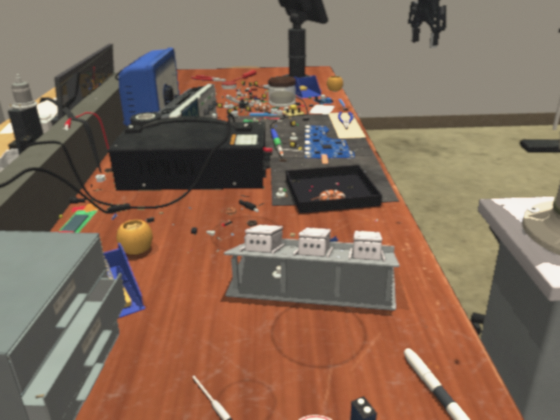

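View pics/top0.png

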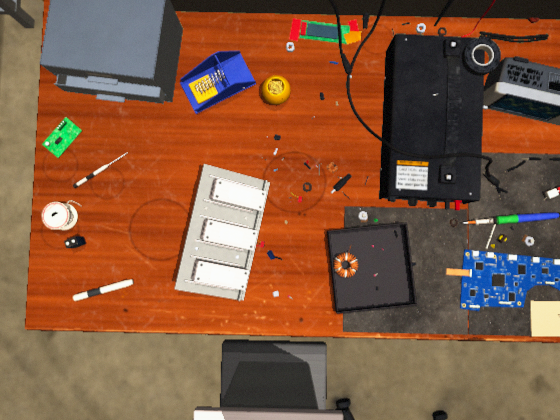

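Side view: rack centred near (313,270), raised backs facing the camera, tray near (332,188). Top view: modules near (238,193), (228,232) and (221,273), tray centre near (371,267), choke at (346,264). Next I'll fit the corners with masks.

```bash
cat > h.py <<'E'
import numpy as np, cv2
from cell import arm
def cam(n):
    s=arm.snapshot(n); f=s["frame"]; h=f.shape[0]
    F=h/2/np.tan(np.radians(s["vertical_fov"]/2))
    return dict(img=f,F=F,c=np.array([s["cx"],s["cy"]]),R=np.array(s["R"]),t=np.array(s["t"]))
def ray(c,p):
    d=np.r_[(np.array(p,float)-c["c"])/c["F"],1]; return -c["R"].T@c["t"], c["R"].T@d
def onz(c,p,z):
    o,d=ray(c,p); return o+d*(z-o[2])/d[2]
def proj(c,X):
    v=c["R"]@np.array(X,float)+c["t"]; return c["c"]+c["F"]*v[:2]/v[2]
def tri(c1,p1,c2,p2):
    (a,u),(b,v)=ray(c1,p1),ray(c2,p2)
    s=np.linalg.lstsq(np.c_[u,-v],b-a,rcond=None)[0]; P,Q=a+u*s[0],b+v*s[1]
    return (P+Q)/2,np.linalg.norm(P-Q)
E
python3 - <<'E'
from h import *
T,S=cam("top"),cam("side")
def rects(img,roi,lo,name):
    x0,y0,x1,y1=roi
    g=img[y0:y1,x0:x1]; m=(g.min(2)>lo).astype(np.uint8)
    cs=cv2.findContours(m,cv2.RETR_EXTERNAL,cv2.CHAIN_APPROX_NONE)[0]
    for c in cs:
        if cv2.contourArea(c)>250:
            r=cv2.minAreaRect(c); print(name,np.round(np.array(r[0])+[x0,y0],1),np.round(r[1],1),round(r[2],1),[list(np.round(p+[x0,y0],1)) for p in cv2.boxPoints(r)])
rects(T["img"],(170,160,280,305),215,"top")
rects(S["img"],(220,215,410,320),150,"side")
# tray mask
g=T["img"][200:330,310:430]; m=((g.max(2)<45)).astype(np.uint8)
m=cv2.morphologyEx(m,cv2.MORPH_OPEN,np.ones((5,5)))
c=max(cv2.findContours(m,0,1)[0],key=cv2.contourArea); r=cv2.minAreaRect(c)
P=[onz(T,p+[310,200],26) for p in cv2.boxPoints(r)]
print("tray",np.round(P,0),np.round(np.mean(P,0)),[round(np.linalg.norm(P[i]-P[i-1])) for i in range(4)])
a=cv2.resize(T["img"][155:310,165:280],None,fx=3.6,fy=3.6,interpolation=cv2.INTER_CUBIC)
b=cv2.resize(S["img"][215:315,220:405],None,fx=3,fy=3,interpolation=cv2.INTER_CUBIC)
cv2.imwrite("pics/a.png",a);cv2.imwrite("pics/b.png",b)
E
```

```text
top [216.8 274.7] [61.3 22.4] 8.5 [[np.float64(184.8), np.float64(281.2)], [np.float64(188.1), np.float64(259.1)], [np.float64(248.7), np.float64(268.2)], [np.float64(245.4), np.float64(290.3)]]
top [230.5 233.7] [51.1 22.6] 12.4 [[np.float64(203.1), np.float64(239.3)], [np.float64(207.9), np.float64(217.2)], [np.float64(257.8), np.float64(228.2)], [np.float64(253.0), np.float64(250.2)]]
top [239.7 193.7] [50.8 21.6] 14.3 [[np.float64(212.4), np.float64(197.9)], [np.float64(217.8), np.float64(176.9)], [np.float64(267.0), np.float64(189.4)], [np.float64(261.6), np.float64(210.4)]]
side [312.2 247.8] [171.4  21.4] 4.1 [[np.float64(226.0), np.float64(252.4)], [np.float64(227.5), np.float64(231.0)], [np.float64(398.5), np.float64(243.2)], [np.float64(397.0), np.float64(264.6)]]
tray [[ 553. -271.   26.]
 [ 554. -284.   26.]
 [ 387. -304.   26.]
 [ 386. -292.   26.]] [ 470. -288.   26.] [168, 13, 168, 13]
```

View pics/a.png

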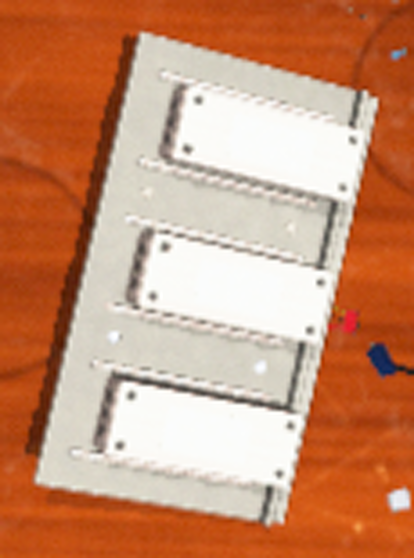

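View pics/b.png

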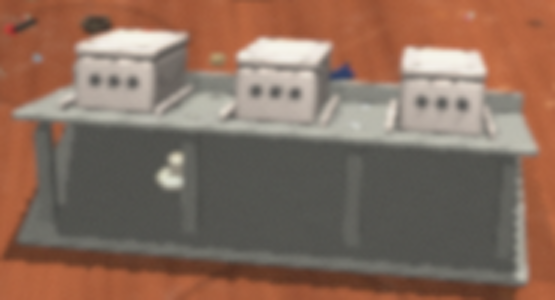

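Top crop: deck high edge from (205,164) to (175,289). Module tops are clear, with low ends at the right against the lip. Side crop: deck high corners at (225,253) and (399,266).

```bash
python3 - <<'E'
from h import *
T,S=cam("top"),cam("side")
ta=lambda *p:np.array(p)/3.6+[165,155]-0.36
sb=lambda *p:np.array(p)/3+[220,215]-0.33
print("hi far",tri(T,ta(145,33),S,sb(14,113)))
print("hi near",tri(T,ta(36,484),S,sb(537,152)))
for n,t,s in [("M3 far-hi",(184,83),(76,48)),("M3 near-hi",(170,160),(157,57)),("M2 far",(150,229),(237,60)),("M2 near",(136,302),(323,66)),("M1 far",(118,376),(402,70)),("M1 near",(108,450),(488,74))]:
    print(n,tri(T,ta(*t),S,sb(*s)))
# module top face corners by gray threshold, per module
g=cv2.cvtColor(T["img"],cv2.COLOR_BGR2GRAY)
# tops: low corners at z~? use plane through hi corners sloped 25deg
for k,cs in {3:[(184,83),(170,160),(366,128),(347,202)],2:[(150,229),(136,302),(331,270),(318,342)],1:[(118,376),(108,450),(304,414),(290,488)]}.items():
    for zh in (95,100):
        P=[onz(T,ta(*c),z) for c,z in zip(cs,[zh,zh,zh-46.5,zh-46.5])]
        d=(P[0]+P[1]-P[2]-P[3])/2
        print(k,zh,"c",np.round(np.mean(P,0),1),"yaw",np.degrees(np.arctan2(d[1],d[0])),"len",np.linalg.norm(d),"w",np.linalg.norm(P[0]-P[1]),np.linalg.norm(P[2]-P[3]))
# tray: outer corner pixels by dark mask w/ hull
r=T["img"][205:325,315:425]; m=(r.max(2)<62).astype(np.uint8)
m=cv2.morphologyEx(m,cv2.MORPH_CLOSE,np.ones((9,9))); m=cv2.morphologyEx(m,cv2.MORPH_OPEN,np.ones((7,7)))
c=max(cv2.findContours(m,0,1)[0],key=cv2.contourArea); q=cv2.minAreaRect(c)
b=cv2.boxPoints(q)+[315,205]; P=[onz(T,p,26) for p in b]
print(b,q[2],np.round(P,0),np.round(np.mean(P,0)),[round(np.linalg.norm(P[i]-P[i-1])) for i in range(4)])
cv2.imwrite("pics/tray.png",cv2.resize(r,None,fx=4,fy=4))
E
```

```text
hi far (array([665.15694302, 140.50958449,  75.45333249]), np.float64(0.8295973871505361))
hi near (array([409.34418805, 192.59748419,  75.2358639 ]), np.float64(1.5433895607581267))
M3 far-hi (array([633.81630351, 114.32855558,  97.31572272]), np.float64(0.007395329868415399))
M3 near-hi (array([591.51413176, 121.10771815,  94.14319392]), np.float64(1.2744989763981514))
M2 far (array([551.76563715, 130.62975757,  96.34554511]), np.float64(0.5919955745312194))
M2 near (array([509.87174002, 137.35103245,  95.07468932]), np.float64(3.3169017661886935))
M1 far (array([469.92644357, 145.61970617,  95.9473995 ]), np.float64(1.3132467365358342))
M1 near (array([428.23133514, 150.13897764,  94.55479352]), np.float64(3.334127189485725))
3 95 c [603.4  68.4  71.8] yaw 79.63137580702158 len 110.66377193210037 w 43.76713553409238 44.55911573464786
3 100 c [602.9  68.   76.8] yaw 79.64119902377153 len 110.20493161815381 w 43.55213535422635 44.34978818772054
2 95 c [522.   84.7  71.8] yaw 78.69563823494133 len 110.77535423988046 w 41.09791163195032 42.21613869234442
2 100 c [521.9  84.2  76.8] yaw 78.69502019268961 len 110.31563069781535 w 40.896023656300216 42.017817863766254
1 95 c [439.4  98.3  71.8] yaw 77.60880648854497 len 111.32118529700794 w 40.83824769529373 42.96944712408146
1 100 c [439.7  97.7  76.8] yaw 77.59772323596313 len 110.85924233283968 w 40.63763528388605 42.76758744147767
[[382.02739716 308.26027679]
 [400.80821991 258.17807388]
 [432.04109955 269.89040375]
 [413.26027679 319.97261047]] 20.556045532226562 [[ 374. -235.   26.]
 [ 480. -274.   26.]
 [ 457. -340.   26.]
 [ 352. -301.   26.]] [ 416. -288.   26.] [70, 113, 70, 113]
```

View pics/tray.png

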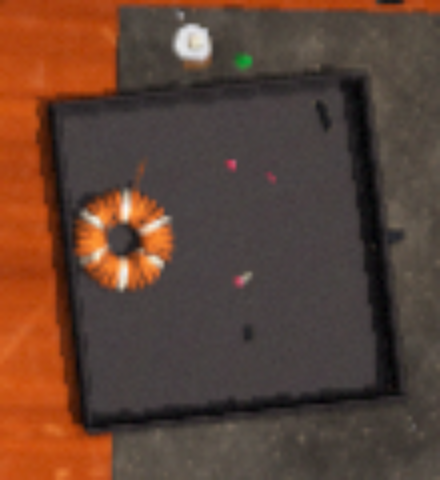

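```bash
cat > g.py <<'E'
import sys, numpy as np
from scipy.spatial.transform import Rotation as Ro
from scipy.linalg import logm, expm
from cell import arm
YAW=78.5; B2=np.array([523.2,91.0,57.0])
xr=np.array([np.cos(np.radians(YAW)),np.sin(np.radians(YAW)),0]); yr=np.array([-xr[1],xr[0],0])
def H(p,o):
    M=np.eye(4); M[:3,:3]=o.as_matrix(); M[:3,3]=p; return M
def tool(tilt,yaw=YAW): # tool x up by tilt
    return Ro.from_euler("xyz",[180,0,yaw],degrees=True)*Ro.from_rotvec([0,np.radians(tilt),0])
def bay(k,up,dx=0): # TCP, 'up' above module centre along deck normal
    t=tool(25).as_matrix(); return H(B2+(2-k)*84*yr-up*t[:,2]+dx*t[:,0],tool(25))
def go(G,mm=30,deg=5.5):
    s=arm.observe(); C=H(s["ee_pos"],Ro.from_euler("xyz",s["orientation"],degrees=True))
    D=np.linalg.inv(C)@G; L=np.real(logm(D))
    ang=np.degrees(np.linalg.norm(Ro.from_matrix(D[:3,:3]).as_rotvec()))
    n=int(max(np.ceil(np.linalg.norm(L[:3,3])/mm),np.ceil(ang/deg),1))
    E=expm(L/n); w=Ro.from_matrix(E[:3,:3]).as_rotvec()/2; t=E[:3,3]/50
    print("from",C[:3,3].round(1),"to",G[:3,3].round(1),"ang",round(ang,1),"x%d"%n,dict(zip(["tx","ty","tz","wx","wy","wz"],[float(v) for v in np.r_[t.round(3),w.round(4)]])))
    print([list((C@expm(L*f))[:3,3].round()) for f in (.25,.5,.75)])
def st():
    s=arm.observe(); print(round(s["clock"],2),s["ee_pos"].round(1),s["orientation"].round(1),"F",s["wrist_force"].round(2),"M",s["moment"].round(3),"w",round(s["gripper_width"],1),round(s["grasp_force"],1),"q",s["q"].round(0))
E
python3 - <<'E'
from g import *
st(); go(bay(2,50))
from h import *
T=cam("top")
P=[onz(T,np.array(p)/4+[315,205]-.4,26) for p in [(50,103),(365,73),(400,392),(88,430)]]
print(np.round(P,0),np.mean(P,0).round(1),[round(np.linalg.norm(P[i]-P[i-1])) for i in range(4)])
for a,b in ((0,3),(1,2)): d=P[a]-P[b];print(np.degrees(np.arctan2(d[1],d[0])))
for a,b in ((0,1),(3,2)): d=P[a]-P[b];print(np.degrees(np.arctan2(d[1],d[0])))
print(onz(T,np.array([124,240])/4+[315,205]-.4,14))
E
```

```text
0.3 [ 170.8 -601.   230.9] [-180.    -0.    15.9] F [-0.42 -0.13 -0.15] M [ 0.02  -0.001 -0.009] w 85.1 0.0 q [71. 22.  1. 79. -0. 80. -3.]
from [ 170.8 -601.   230.9] to [519.   70.3 102.3] ang 67.0 x27 {'tx': 0.535, 'ty': -0.16, 'tz': 0.219, 'wx': 0.0044, 'wy': 0.0072, 'wz': -0.0199}
[[np.float64(319.0), np.float64(-480.0), np.float64(166.0)], [np.float64(433.0), np.float64(-319.0), np.float64(124.0)], [np.float64(502.0), np.float64(-131.0), np.float64(103.0)]]
[[ 536. -117.   26.]
 [ 556. -284.   26.]
 [ 388. -304.   26.]
 [ 364. -140.   26.]] [ 460.8 -211.1   26. ] [173, 169, 169, 166]
7.636277542488864
6.630807030580186
96.79248365702823
98.23290840057575
[ 463.58794118 -158.63803697   14.        ]
```

Tray: centre about (461,-211), yaw 7°, about 171×168 (close to the given 176×170). Choke at +52 mm in tray y, as described. Rack yaw is 78.5°, its edge 261 mm (given 262) and its deck back 75.3 mm high (given 76). Moving now.

```bash
R() { :; }
python3 -m handwheel '[{"tx":0.535,"ty":-0.16,"tz":0.219,"wx":0.0044,"wy":0.0072,"wz":-0.0199,"claw":-0.4},{"tx":0.535,"ty":-0.16,"tz":0.219,"wx":0.0044,"wy":0.0072,"wz":-0.0199,"claw":-0.4},{"tx":0.535,"ty":-0.16,"tz":0.219,"wx":0.0044,"wy":0.0072,"wz":-0.0199,"claw":-0.4},{"tx":0.535,"ty":-0.16,"tz":0.219,"wx":0.0044,"wy":0.0072,"wz":-0.0199,"claw":-0.4},{"tx":0.535,"ty":-0.16,"tz":0.219,"wx":0.0044,"wy":0.0072,"wz":-0.0199,"claw":-0.4}]'
python3 -c "
from g import *
st(); go(bay(2,50))"
```

```text
clock: 0.77
ee_pos: [284.1, -514.9, 180.6]
orientation: [-177.9, -4.4, 27.3]
wrist_force: [-0.1, 0.1, -0.2]
gripper_width: 59.8
grasp_force: 0.0
0.77 [ 284.1 -514.9  180.6] [-177.9   -4.4   27.3] F [-0.12  0.13 -0.17] M [-0.065  0.002  0.01 ] w 59.8 0.0 q [65. 21. -5. 87. -3. 74. -2.]
from [ 284.1 -514.9  180.6] to [519.   70.3 102.3] ang 54.5 x22 {'tx': 0.534, 'ty': -0.16, 'tz': 0.219, 'wx': 0.0044, 'wy': 0.0072, 'wz': -0.0199}
[[np.float64(388.0), np.float64(-394.0), np.float64(140.0)], [np.float64(464.0), np.float64(-251.0), np.float64(113.0)], [np.float64(509.0), np.float64(-94.0), np.float64(101.0)]]
```

```bash
python3 -m handwheel '[{"tx":0.535,"ty":-0.16,"tz":0.219,"wx":0.0044,"wy":0.0072,"wz":-0.0199,"claw":-0.4},{"tx":0.535,"ty":-0.16,"tz":0.219,"wx":0.0044,"wy":0.0072,"wz":-0.0199,"claw":-0.4},{"tx":0.535,"ty":-0.16,"tz":0.219,"wx":0.0044,"wy":0.0072,"wz":-0.0199,"claw":-0.4},{"tx":0.535,"ty":-0.16,"tz":0.219,"wx":0.0044,"wy":0.0072,"wz":-0.0199,"claw":-0.4},{"tx":0.535,"ty":-0.16,"tz":0.219,"wx":0.0044,"wy":0.0072,"wz":-0.0199,"claw":-0.4}]' >/dev/null
python3 -m handwheel '[{"tx":0.535,"ty":-0.16,"tz":0.219,"wx":0.0044,"wy":0.0072,"wz":-0.0199,"claw":-0.4},{"tx":0.535,"ty":-0.16,"tz":0.219,"wx":0.0044,"wy":0.0072,"wz":-0.0199,"claw":-0.4},{"tx":0.535,"ty":-0.16,"tz":0.219,"wx":0.0044,"wy":0.0072,"wz":-0.0199,"claw":-0.4},{"tx":0.535,"ty":-0.16,"tz":0.219,"wx":0.0044,"wy":0.0072,"wz":-0.0199,"claw":-0.4},{"tx":0.535,"ty":-0.16,"tz":0.219,"wx":0.0044,"wy":0.0072,"wz":-0.0199,"claw":-0.4}]'
python3 -m handwheel '[{"tx":0.535,"ty":-0.16,"tz":0.219,"wx":0.0044,"wy":0.0072,"wz":-0.0199,"claw":-0.4},{"tx":0.535,"ty":-0.16,"tz":0.219,"wx":0.0044,"wy":0.0072,"wz":-0.0199,"claw":-0.4},{"tx":0.535,"ty":-0.16,"tz":0.219,"wx":0.0044,"wy":0.0072,"wz":-0.0199,"claw":-0.4},{"tx":0.535,"ty":-0.16,"tz":0.219,"wx":0.0044,"wy":0.0072,"wz":-0.0199,"claw":-0.4},{"tx":0.535,"ty":-0.16,"tz":0.219,"wx":0.0044,"wy":0.0072,"wz":-0.0199,"claw":-0.4}]' >/dev/null
python3 -c "
from g import *
st(); go(bay(2,50))"
```

```text
clock: 1.6
ee_pos: [453.4, -276.5, 116.9]
orientation: [-176.4, -13.9, 50.0]
wrist_force: [0.2, 0.4, 0.9]
gripper_width: 59.9
grasp_force: 0.0
2.02 [ 500.8 -135.2  103.2] [-177.2  -18.7   61.7] F [ 0.1  -0.4   0.05] M [-0.336  0.118  0.02 ] w 59.9 0.0 q [ 46.  19. -25. 104. -13.  60.   0.]
from [ 500.8 -135.2  103.2] to [519.   70.3 102.3] ang 17.2 x7 {'tx': 0.528, 'ty': -0.158, 'tz': 0.215, 'wx': 0.0043, 'wy': 0.0073, 'wz': -0.0197}
[[np.float64(511.0), np.float64(-84.0), np.float64(101.0)], [np.float64(517.0), np.float64(-33.0), np.float64(100.0)], [np.float64(520.0), np.float64(19.0), np.float64(101.0)]]
```

```bash
python3 -m handwheel '[{"tx":0.528,"ty":-0.158,"tz":0.215,"wx":0.0043,"wy":0.0073,"wz":-0.0197,"claw":-0.4},{"tx":0.528,"ty":-0.158,"tz":0.215,"wx":0.0043,"wy":0.0073,"wz":-0.0197,"claw":-0.4},{"tx":0.528,"ty":-0.158,"tz":0.215,"wx":0.0043,"wy":0.0073,"wz":-0.0197,"claw":-0.4},{"tx":0.528,"ty":-0.158,"tz":0.215,"wx":0.0043,"wy":0.0073,"wz":-0.0197,"claw":-0.4},{"tx":0.528,"ty":-0.158,"tz":0.215,"wx":0.0043,"wy":0.0073,"wz":-0.0197,"claw":-0.4}]' >/dev/null
python3 -m handwheel '[{"tx":0.528,"ty":-0.158,"tz":0.215,"wx":0.0043,"wy":0.0073,"wz":-0.0197,"claw":-0.4},{"tx":0.528,"ty":-0.158,"tz":0.215,"wx":0.0043,"wy":0.0073,"wz":-0.0197,"claw":-0.4},{"claw":-0.4},{"claw":-0.4}]' >/dev/null
python3 -c "
from g import *
st(); go(bay(2,50)); go(bay(2,-9))
from h import *
S,T=cam('side'),cam('top')
a=cv2.resize(S['img'][180:320,215:405],None,fx=3.0,fy=3.0,interpolation=cv2.INTER_CUBIC)
b=cv2.resize(T['img'][150:310,165:280],None,fx=2.6,fy=2.6,interpolation=cv2.INTER_CUBIC)
cv2.imwrite('pics/c.png',a); cv2.imwrite('pics/d.png',b)
"
```

```text
2.43 [519.5  11.2 100.6] [-179.   -23.3   73.6] F [-0.29 -1.02 -0.3 ] M [-0.444  0.047 -0.046] w 59.9 0.0 q [ 39.  18. -32. 108. -16.  55.   1.]
from [519.5  11.2 100.6] to [519.   70.3 102.3] ang 4.9 x2 {'tx': 0.528, 'ty': -0.157, 'tz': 0.216, 'wx': 0.0043, 'wy': 0.0073, 'wz': -0.0196}
[[np.float64(520.0), np.float64(26.0), np.float64(101.0)], [np.float64(520.0), np.float64(41.0), np.float64(101.0)], [np.float64(520.0), np.float64(56.0), np.float64(102.0)]]
from [519.5  11.2 100.6] to [524.   94.7  48.8] ang 4.9 x4 {'tx': 0.27, 'ty': -0.079, 'tz': 0.404, 'wx': 0.0022, 'wy': 0.0036, 'wz': -0.0098}
[[np.float64(521.0), np.float64(32.0), np.float64(87.0)], [np.float64(522.0), np.float64(53.0), np.float64(74.0)], [np.float64(523.0), np.float64(74.0), np.float64(62.0)]]$[2]: bad value
```

View pics/c.png

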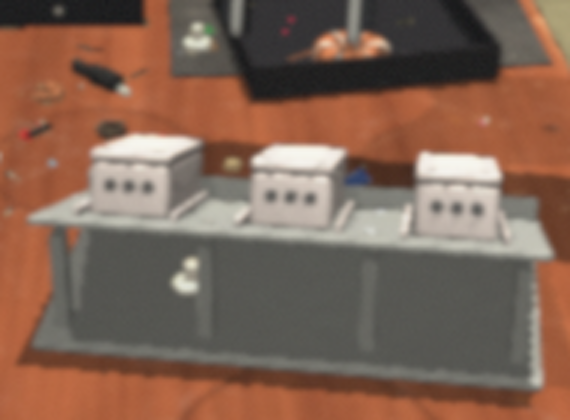

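The picture shows the gripper not yet over the rack, and all three modules seated; the second call was refused, because rest rows need all the keys.

```bash
python3 -m handwheel '[{"tx":0.528,"ty":-0.158,"tz":0.215,"wx":0.0043,"wy":0.0073,"wz":-0.0197,"claw":-0.4},{"tx":0.528,"ty":-0.158,"tz":0.215,"wx":0.0043,"wy":0.0073,"wz":-0.0197,"claw":-0.4},{"tx":0,"ty":0,"tz":0,"wx":0,"wy":0,"wz":0,"claw":-0.4},{"tx":0,"ty":0,"tz":0,"wx":0,"wy":0,"wz":0,"claw":-0.4}]'
python3 -c "
from g import *
st(); go(bay(2,50)); go(bay(2,-9))
from h import *
S,T=cam('side'),cam('top')
a=cv2.resize(S['img'][170:310,215:405],None,fx=3.0,fy=3.0,interpolation=cv2.INTER_CUBIC)
cv2.imwrite('pics/c2.png',a)
"
```

```text
clock: 2.87
ee_pos: [518.5, 69.7, 102.4]
orientation: [-180.0, -25.0, 78.5]
wrist_force: [0.4, -0.9, -0.1]
gripper_width: 59.9
grasp_force: 0.0
2.87 [518.5  69.7 102.4] [-180.   -25.    78.5] F [ 0.37 -0.93 -0.08] M [-0.46   0.088 -0.03 ] w 59.9 0.0 q [ 36.  18. -35. 109. -18.  53.   1.]
from [518.5  69.7 102.4] to [519.   70.3 102.3] ang 0.1 x1 {'tx': 0.011, 'ty': 0.007, 'tz': 0.007, 'wx': -0.0003, 'wy': 0.0004, 'wz': 0.0001}
[[np.float64(519.0), np.float64(70.0), np.float64(102.0)], [np.float64(519.0), np.float64(70.0), np.float64(102.0)], [np.float64(519.0), np.float64(70.0), np.float64(102.0)]]
from [518.5  69.7 102.4] to [524.   94.7  48.8] ang 0.1 x2 {'tx': 0.006, 'ty': 0.004, 'tz': 0.593, 'wx': -0.0001, 'wy': 0.0002, 'wz': 0.0}
[[np.float64(520.0), np.float64(76.0), np.float64(89.0)], [np.float64(521.0), np.float64(82.0), np.float64(76.0)], [np.float64(523.0), np.float64(88.0), np.float64(62.0)]]
```

View pics/c2.png

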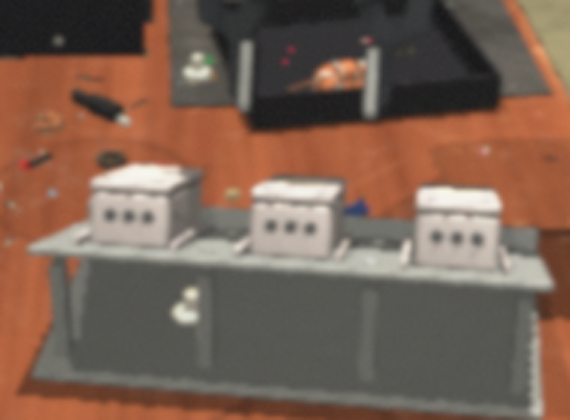

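Fingers straddle module 2 (tips near crop (245,110) and (372,115)), so I'll descend along the deck normal and close.

```bash
python3 -m handwheel '[{"tx":0.01,"ty":0.007,"tz":0.4,"wx":0,"wy":0,"wz":0,"claw":-0.4},{"tx":0,"ty":0,"tz":0.4,"wx":0,"wy":0,"wz":0,"claw":-0.4},{"tx":0,"ty":0,"tz":0.36,"wx":0,"wy":0,"wz":0,"claw":-0.4},{"tx":0,"ty":0,"tz":0,"wx":0,"wy":0,"wz":0,"claw":-0.4}]'
python3 -m handwheel '[{"tx":0,"ty":0,"tz":0,"wx":0,"wy":0,"wz":0,"claw":0.2},{"tx":0,"ty":0,"tz":0,"wx":0,"wy":0,"wz":0,"claw":1},{"tx":0,"ty":0,"tz":0,"wx":0,"wy":0,"wz":0,"claw":1},{"tx":0,"ty":0,"tz":0,"wx":0,"wy":0,"wz":0,"claw":1},{"tx":0,"ty":0,"tz":0,"wx":0,"wy":0,"wz":0,"claw":1}]'
python3 -c "
from g import *
st(); go(bay(2,-8))"
```

```text
clock: 3.3
ee_pos: [522.5, 92.1, 47.2]
orientation: [-179.7, -24.9, 78.2]
wrist_force: [-0.1, -0.9, -0.4]
gripper_width: 59.8
grasp_force: 0.0
clock: 3.72
ee_pos: [524.9, 90.5, 50.5]
orientation: [180.0, -24.9, 78.2]
wrist_force: [-1.8, -2.8, 1.7]
gripper_width: 41.0
grasp_force: 62.6
3.72 [524.9  90.5  50.5] [180.  -24.9  78.2] F [-1.79 -2.84  1.73] M [-0.89   0.533  0.174] w 41.0 62.6 q [ 33.  23. -35. 111. -16.  46.  -1.]
from [524.9  90.5  50.5] to [523.9  94.3  49.7] ang 0.3 x1 {'tx': 0.057, 'ty': -0.036, 'tz': 0.042, 'wx': 0.0013, 'wy': 0.0011, 'wz': -0.0022}
[[np.float64(525.0), np.float64(91.0), np.float64(50.0)], [np.float64(524.0), np.float64(92.0), np.float64(50.0)], [np.float64(524.0), np.float64(93.0), np.float64(50.0)]]
```

```bash
python3 -m handwheel '[{"tx":0,"ty":0,"tz":-0.2,"wx":0,"wy":0,"wz":0,"claw":1},{"tx":0,"ty":0,"tz":-0.4,"wx":0,"wy":0,"wz":0,"claw":1},{"tx":0,"ty":0,"tz":-0.5,"wx":0,"wy":0,"wz":0,"claw":1},{"tx":0,"ty":0,"tz":-0.5,"wx":0,"wy":0,"wz":0,"claw":1},{"tx":0,"ty":0,"tz":-0.4,"wx":0,"wy":0,"wz":0,"claw":1}]'
python3 -c "
from g import *
st()"
python3 -m handwheel '[{"tx":0,"ty":0,"tz":0,"wx":0,"wy":-0.0436,"wz":0,"claw":1},{"tx":0,"ty":0,"tz":0,"wx":0,"wy":-0.0436,"wz":0,"claw":1},{"tx":0,"ty":0,"tz":0,"wx":0,"wy":-0.0436,"wz":0,"claw":1},{"tx":0,"ty":0,"tz":0,"wx":0,"wy":-0.0436,"wz":0,"claw":1},{"tx":0,"ty":0,"tz":0,"wx":0,"wy":-0.0436,"wz":0,"claw":1}]' >/dev/null
python3 -m handwheel '[{"tx":0,"ty":0,"tz":0,"wx":0,"wy":0,"wz":0,"claw":1},{"tx":0,"ty":0,"tz":0,"wx":0,"wy":0,"wz":0,"claw":1},{"tx":0,"ty":0,"tz":0,"wx":0,"wy":0,"wz":0,"claw":1},{"tx":0,"ty":0,"tz":0,"wx":0,"wy":0,"wz":0,"claw":1},{"tx":0,"ty":0,"tz":0,"wx":0,"wy":0,"wz":0,"claw":1}]' >/dev/null
python3 -c "
from g import *
st()"
python3 -m handwheel '[{"tx":0,"ty":0,"tz":0,"wx":0,"wy":0,"wz":0,"claw":1},{"tx":0,"ty":0,"tz":0,"wx":0,"wy":0,"wz":0,"claw":1}]' >/dev/null
python3 -c "
from g import *
st()"
```

```text
clock: 4.13
ee_pos: [515.9, 49.6, 142.7]
orientation: [180.0, -24.9, 78.3]
wrist_force: [1.0, -0.4, -3.4]
gripper_width: 40.8
grasp_force: 61.9
4.13 [515.9  49.6 142.7] [180.  -24.9  78.3] F [ 1.01 -0.43 -3.36] M [-0.759  0.085 -0.018] w 40.8 61.9 q [ 39.  15. -35. 107. -19.  59.   2.]
4.97 [515.7  48.5 140.4] [-179.9    0.    78.1] F [-0.05  0.39 -4.18] M [ 0.011 -0.     0.048] w 41.2 61.7 q [ 19.  16. -33. 101.   9.  66. -28.]
5.13 [515.9  49.4 140.5] [-180.     0.    78.2] F [ 0.7  -0.06 -4.31] M [ 0.074 -0.016  0.026] w 40.8 61.7 q [ 19.  16. -33. 101.   9.  66. -28.]
```

```bash
python3 -m handwheel '[{"tx":0,"ty":0,"tz":0,"wx":0,"wy":-0.0436,"wz":0,"claw":1},{"tx":0,"ty":0,"tz":0,"wx":0,"wy":-0.0436,"wz":0,"claw":1},{"tx":0,"ty":0,"tz":0,"wx":0,"wy":-0.0436,"wz":0,"claw":1},{"tx":0,"ty":0,"tz":0,"wx":0,"wy":0,"wz":0,"claw":1},{"tx":0,"ty":0,"tz":0,"wx":0,"wy":0,"wz":0,"claw":1}]' >/dev/null
python3 -m handwheel '[{"tx":0,"ty":0,"tz":0,"wx":0,"wy":0,"wz":0,"claw":1},{"tx":0,"ty":0,"tz":0,"wx":0,"wy":0,"wz":0,"claw":1},{"tx":0,"ty":0,"tz":0,"wx":0,"wy":0,"wz":0,"claw":1},{"tx":0,"ty":0,"tz":0,"wx":0,"wy":0,"wz":0,"claw":1},{"tx":0,"ty":0,"tz":0,"wx":0,"wy":0,"wz":0,"claw":1}]' >/dev/null
python3 -c "
from g import *
st()"
python3 -m handwheel '[{"tx":0,"ty":0,"tz":0,"wx":0,"wy":0.0436,"wz":0,"claw":1},{"tx":0,"ty":0,"tz":0,"wx":0,"wy":0.0436,"wz":0,"claw":1},{"tx":0,"ty":0,"tz":0,"wx":0,"wy":0.0436,"wz":0,"claw":1},{"tx":0,"ty":0,"tz":0,"wx":0,"wy":0,"wz":0,"claw":1},{"tx":0,"ty":0,"tz":0,"wx":0,"wy":0,"wz":0,"claw":1}]' >/dev/null
python3 -m handwheel '[{"tx":0,"ty":0,"tz":0,"wx":0,"wy":0,"wz":0,"claw":1},{"tx":0,"ty":0,"tz":0,"wx":0,"wy":0,"wz":0,"claw":1},{"tx":0,"ty":0,"tz":0,"wx":0,"wy":0,"wz":0,"claw":1}]' >/dev/null
python3 -c "
from g import *
st()"
python3 -m handwheel '[{"tx":0,"ty":0,"tz":0,"wx":0,"wy":0,"wz":0,"claw":1}]' >/dev/null
python3 -c "
from g import *
st()"
python3 -m handwheel '[{"tx":0,"ty":0,"tz":0,"wx":0,"wy":0,"wz":0,"claw":1}]' >/dev/null
python3 -c "
from g import *
st(); go(bay(2,0))"
```

```text
5.97 [516.   49.6 140.8] [-180.    15.    78.2] F [-1.23 -0.63 -2.58] M [ 0.563 -0.062 -0.031] w 41.0 61.8 q [  8.  20. -32.  97.  24.  76. -43.]
6.63 [515.8  52.1 140.5] [-1.799e+02  1.000e-01  7.850e+01] F [ 0.96 -0.25 -4.15] M [0.08  0.016 0.017] w 40.8 61.8 q [ 19.  16. -33. 101.   9.  66. -29.]
6.72 [515.8  51.8 140.5] [-1.799e+02  1.000e-01  7.840e+01] F [ 0.37  0.26 -3.23] M [ 0.062  0.03  -0.006] w 40.5 61.8 q [ 19.  16. -33. 101.   9.  66. -29.]
6.8 [515.9  51.3 140.5] [-1.80e+02  1.00e-01  7.84e+01] F [-0.18  0.39 -2.95] M [-0.004 -0.032  0.055] w 41.0 61.8 q [ 19.  16. -33. 101.   9.  66. -29.]
from [515.9  51.3 140.5] to [523.2  91.   57. ] ang 25.1 x5 {'tx': 0.102, 'ty': -0.003, 'tz': 0.359, 'wx': -0.0, 'wy': 0.0438, 'wz': -0.0002}
[[np.float64(517.0), np.float64(58.0), np.float64(118.0)], [np.float64(519.0), np.float64(67.0), np.float64(97.0)], [np.float64(521.0), np.float64(78.0), np.float64(76.0)]]
```

Module 2's moment doesn't change on tipping (0.04 before, 0.05 after), so it is sound. Returning it.

```bash
python3 -m handwheel '[{"tx":0,"ty":0,"tz":0,"wx":0,"wy":0.0436,"wz":0,"claw":1},{"tx":0,"ty":0,"tz":0,"wx":0,"wy":0.0436,"wz":0,"claw":1},{"tx":0,"ty":0,"tz":0,"wx":0,"wy":0.0436,"wz":0,"claw":1},{"tx":0,"ty":0,"tz":0,"wx":0,"wy":0.0436,"wz":0,"claw":1},{"tx":0,"ty":0,"tz":0,"wx":0,"wy":0.0436,"wz":0,"claw":1}]' >/dev/null
python3 -m handwheel '[{"tx":0.04,"ty":0,"tz":0.3,"wx":0,"wy":0,"wz":0,"claw":1},{"tx":0,"ty":0,"tz":0.5,"wx":0,"wy":0,"wz":0,"claw":1},{"tx":0,"ty":0,"tz":0.5,"wx":0,"wy":0,"wz":0,"claw":1},{"tx":0,"ty":0,"tz":0.3,"wx":0,"wy":0,"wz":0,"claw":1},{"tx":0,"ty":0,"tz":0,"wx":0,"wy":0,"wz":0,"claw":1}]' >/dev/null
python3 -c "
from g import *
st()"
python3 -m handwheel '[{"tx":0,"ty":0,"tz":0,"wx":0,"wy":0,"wz":0,"claw":1},{"tx":0,"ty":0,"tz":0.12,"wx":0,"wy":0,"wz":0,"claw":1},{"tx":0,"ty":0,"tz":0.1,"wx":0,"wy":0,"wz":0,"claw":1},{"tx":0,"ty":0,"tz":0.06,"wx":0,"wy":0,"wz":0,"claw":1},{"tx":0,"ty":0,"tz":0.06,"wx":0,"wy":0,"wz":0,"claw":1}]' >/dev/null
python3 -c "
from g import *
st()"
python3 -m handwheel '[{"tx":0,"ty":0,"tz":0.04,"wx":0,"wy":0,"wz":0,"claw":1},{"tx":-0.02,"ty":0,"tz":0.01,"wx":0,"wy":0,"wz":0,"claw":1},{"tx":-0.02,"ty":0,"tz":0,"wx":0,"wy":0,"wz":0,"claw":1},{"tx":-0.01,"ty":0,"tz":0,"wx":0,"wy":0,"wz":0,"claw":1},{"tx":0,"ty":0,"tz":0,"wx":0,"wy":0,"wz":0,"claw":1}]' >/dev/null
python3 -c "
from g import *
st(); go(bay(2,-8))"
```

```text
7.63 [520.7  87.1  66.1] [-179.6  -24.9   78.3] F [-0.9   0.93 -3.35] M [-0.775  0.306 -0.005] w 41.0 61.9 q [ 34.  22. -36. 110. -16.  48.  -1.]
8.05 [524.9  92.1  53.6] [180.  -24.9  78.3] F [-0.15  0.74 -4.04] M [-0.729  0.199  0.014] w 40.4 62.1 q [ 33.  23. -36. 111. -16.  46.  -1.]
8.47 [524.9  90.9  50.6] [180.  -24.9  78.3] F [-0.19 -0.28  1.79] M [-0.295  0.184  0.05 ] w 41.1 62.6 q [ 33.  23. -36. 111. -16.  46.  -1.]
from [524.9  90.9  50.6] to [523.9  94.3  49.7] ang 0.3 x1 {'tx': 0.049, 'ty': -0.034, 'tz': 0.043, 'wx': 0.0011, 'wy': 0.0006, 'wz': -0.0018}
[[np.float64(525.0), np.float64(92.0), np.float64(50.0)], [np.float64(524.0), np.float64(93.0), np.float64(50.0)], [np.float64(524.0), np.float64(93.0), np.float64(50.0)]]
```

```bash
python3 -m handwheel '[{"tx":0,"ty":0,"tz":0,"wx":0,"wy":0,"wz":0,"claw":-0.4},{"tx":0,"ty":0,"tz":0,"wx":0,"wy":0,"wz":0,"claw":-0.4},{"tx":0,"ty":0,"tz":-0.2,"wx":0,"wy":0,"wz":0,"claw":-0.4},{"tx":0,"ty":0,"tz":-0.5,"wx":0,"wy":0,"wz":0,"claw":-0.4},{"tx":0,"ty":0,"tz":-0.5,"wx":0,"wy":0,"wz":0,"claw":-0.4}]'
python3 -m handwheel '[{"tx":0,"ty":0.4,"tz":0,"wx":0,"wy":0,"wz":0,"claw":-0.4},{"tx":0,"ty":0.6,"tz":0,"wx":0,"wy":0,"wz":0,"claw":-0.4},{"tx":0,"ty":0.68,"tz":0,"wx":0,"wy":0,"wz":0,"claw":-0.4},{"tx":0,"ty":0,"tz":0,"wx":0,"wy":0,"wz":0,"claw":-0.4},{"tx":0,"ty":0,"tz":0,"wx":0,"wy":0,"wz":0,"claw":-0.4}]' >/dev/null
python3 -c "
from g import *
st(); go(bay(3,-8))
from h import *
S=cam('side')
cv2.imwrite('pics/e.png',cv2.resize(S['img'][170:310,215:405],None,fx=3.0,fy=3.0,interpolation=cv2.INTER_CUBIC))"
```

```text
clock: 8.88
ee_pos: [518.2, 66.4, 105.1]
orientation: [-179.8, -25.0, 78.3]
wrist_force: [1.0, -0.4, 0.7]
gripper_width: 59.9
grasp_force: 0.0
9.3 [602.7  48.6 104.7] [-180.   -25.    78.2] F [ 0.48  0.34 -1.15] M [-0.43   0.086  0.008] w 60.0 0.0 q [ 32.  28. -33.  96. -12.  57.  -3.]
from [602.7  48.6 104.7] to [606.2  77.6  49.7] ang 0.3 x3 {'tx': 0.021, 'ty': -0.016, 'tz': 0.414, 'wx': 0.0003, 'wy': 0.0001, 'wz': -0.0007}
[[np.float64(604.0), np.float64(56.0), np.float64(91.0)], [np.float64(604.0), np.float64(63.0), np.float64(77.0)], [np.float64(605.0), np.float64(70.0), np.float64(63.0)]]
```

View pics/e.png

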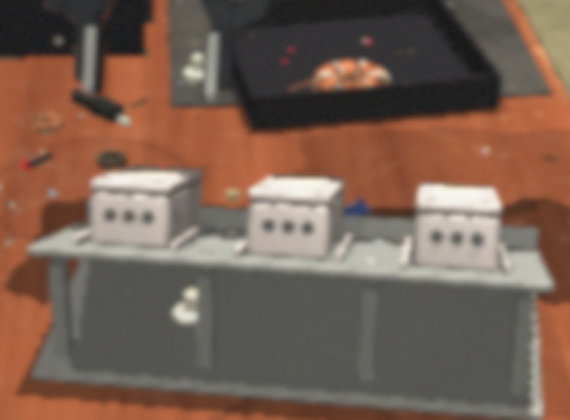

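Module 2 is back between its rails as before (raised end at crop (290,225)), and the fingers now straddle module 3.

```bash
python3 -m handwheel '[{"tx":0.05,"ty":-0.04,"tz":0.45,"wx":0,"wy":0,"wz":0,"claw":-0.4},{"tx":0,"ty":0,"tz":0.5,"wx":0,"wy":0,"wz":0,"claw":-0.4},{"tx":0,"ty":0,"tz":0.27,"wx":0,"wy":0,"wz":0,"claw":-0.4},{"tx":0,"ty":0,"tz":0,"wx":0,"wy":0,"wz":0,"claw":-0.4}]'
python3 -m handwheel '[{"tx":0,"ty":0,"tz":0,"wx":0,"wy":0,"wz":0,"claw":0.2},{"tx":0,"ty":0,"tz":0,"wx":0,"wy":0,"wz":0,"claw":1},{"tx":0,"ty":0,"tz":0,"wx":0,"wy":0,"wz":0,"claw":1},{"tx":0,"ty":0,"tz":0,"wx":0,"wy":0,"wz":0,"claw":1},{"tx":0,"ty":0,"tz":0,"wx":0,"wy":0,"wz":0,"claw":1}]'
python3 -c "
from g import *
st(); go(bay(3,-8))"
```

```text
clock: 9.68
ee_pos: [601.9, 79.1, 48.0]
orientation: [-179.6, -24.9, 78.3]
wrist_force: [-0.5, -0.5, -0.3]
gripper_width: 59.7
grasp_force: 0.0
clock: 10.1
ee_pos: [605.5, 75.8, 51.2]
orientation: [180.0, -24.9, 78.2]
wrist_force: [-5.1, -5.1, 6.7]
gripper_width: 41.1
grasp_force: 63.1
10.1 [605.5  75.8  51.2] [180.  -24.9  78.2] F [-5.14 -5.11  6.74] M [-0.647  0.993  0.398] w 41.1 63.1 q [ 29.  32. -33.  98. -10.  50.  -4.]
from [605.5  75.8  51.2] to [606.2  77.6  49.7] ang 0.3 x1 {'tx': 0.02, 'ty': 0.006, 'tz': 0.042, 'wx': 0.0013, 'wy': 0.0011, 'wz': -0.002}
[[np.float64(606.0), np.float64(76.0), np.float64(51.0)], [np.float64(606.0), np.float64(77.0), np.float64(50.0)], [np.float64(606.0), np.float64(77.0), np.float64(50.0)]]
```

```bash
python3 -m handwheel '[{"tx":0,"ty":0,"tz":-0.2,"wx":0,"wy":0,"wz":0,"claw":1},{"tx":0,"ty":0,"tz":-0.4,"wx":0,"wy":0,"wz":0,"claw":1},{"tx":0,"ty":0,"tz":-0.5,"wx":0,"wy":0,"wz":0,"claw":1},{"tx":0,"ty":0,"tz":-0.5,"wx":0,"wy":0,"wz":0,"claw":1},{"tx":0,"ty":0,"tz":-0.4,"wx":0,"wy":0,"wz":0,"claw":1}]'
python3 -m handwheel '[{"tx":0,"ty":0,"tz":0,"wx":0,"wy":-0.0436,"wz":0,"claw":1},{"tx":0,"ty":0,"tz":0,"wx":0,"wy":-0.0436,"wz":0,"claw":1},{"tx":0,"ty":0,"tz":0,"wx":0,"wy":-0.0436,"wz":0,"claw":1},{"tx":0,"ty":0,"tz":0,"wx":0,"wy":-0.0436,"wz":0,"claw":1},{"tx":0,"ty":0,"tz":0,"wx":0,"wy":-0.0436,"wz":0,"claw":1}]' >/dev/null
python3 -m handwheel '[{"tx":0,"ty":0,"tz":0,"wx":0,"wy":0,"wz":0,"claw":1},{"tx":0,"ty":0,"tz":0,"wx":0,"wy":0,"wz":0,"claw":1},{"tx":0,"ty":0,"tz":0,"wx":0,"wy":0,"wz":0,"claw":1},{"tx":0,"ty":0,"tz":0,"wx":0,"wy":0,"wz":0,"claw":1}]' >/dev/null
python3 -c "
from g import *
st()"
python3 -m handwheel '[{"tx":0,"ty":0,"tz":0,"wx":0,"wy":0,"wz":0,"claw":1}]' >/dev/null
python3 -c "
from g import *
st()"
python3 -m handwheel '[{"tx":0,"ty":0,"tz":0,"wx":0,"wy":0,"wz":0,"claw":1}]' >/dev/null
python3 -c "
from g import *
st()"
python3 -m handwheel '[{"tx":0,"ty":0,"tz":0,"wx":0,"wy":-0.0436,"wz":0,"claw":1},{"tx":0,"ty":0,"tz":0,"wx":0,"wy":-0.0436,"wz":0,"claw":1},{"tx":0,"ty":0,"tz":0,"wx":0,"wy":-0.0436,"wz":0,"claw":1},{"tx":0,"ty":0,"tz":0,"wx":0,"wy":0,"wz":0,"claw":1},{"tx":0,"ty":0,"tz":0,"wx":0,"wy":0,"wz":0,"claw":1}]' >/dev/null
python3 -m handwheel '[{"tx":0,"ty":0,"tz":0,"wx":0,"wy":0,"wz":0,"claw":1},{"tx":0,"ty":0,"tz":0,"wx":0,"wy":0,"wz":0,"claw":1},{"tx":0,"ty":0,"tz":0,"wx":0,"wy":0,"wz":0,"claw":1},{"tx":0,"ty":0,"tz":0,"wx":0,"wy":0,"wz":0,"claw":1},{"tx":0,"ty":0,"tz":0,"wx":0,"wy":0,"wz":0,"claw":1}]' >/dev/null
python3 -m handwheel '[{"tx":0,"ty":0,"tz":0,"wx":0,"wy":0.0436,"wz":0,"claw":1},{"tx":0,"ty":0,"tz":0,"wx":0,"wy":0.0436,"wz":0,"claw":1},{"tx":0,"ty":0,"tz":0,"wx":0,"wy":0.0436,"wz":0,"claw":1},{"tx":0,"ty":0,"tz":0,"wx":0,"wy":0,"wz":0,"claw":1},{"tx":0,"ty":0,"tz":0,"wx":0,"wy":0,"wz":0,"claw":1}]' >/dev/null
python3 -m handwheel '[{"tx":0,"ty":0,"tz":0,"wx":0,"wy":0,"wz":0,"claw":1},{"tx":0,"ty":0,"tz":0,"wx":0,"wy":0,"wz":0,"claw":1}]' >/dev/null
python3 -c "
from g import *
st()"
python3 -m handwheel '[{"tx":0,"ty":0,"tz":0,"wx":0,"wy":0,"wz":0,"claw":1}]' >/dev/null
python3 -c "
from g import *
st()"
python3 -m handwheel '[{"tx":0,"ty":0,"tz":0,"wx":0,"wy":0,"wz":0,"claw":1}]' >/dev/null
python3 -c "
from g import *
st(); go(bay(3,92))"
```

```text
clock: 10.52
ee_pos: [596.6, 34.7, 142.8]
orientation: [180.0, -24.9, 78.3]
wrist_force: [1.0, -0.4, -3.7]
gripper_width: 41.2
grasp_force: 61.8
11.27 [596.4  33.4 140.5] [-179.9    0.    78.1] F [-0.34 -0.64 -4.41] M [-0.061  0.049 -0.032] w 40.8 61.8 q [ 14.  24. -27.  89.  11.  69. -27.]
11.35 [596.5  33.4 140.6] [-179.9    0.    78.1] F [ 0.06  0.09 -3.74] M [-0.009  0.015  0.027] w 40.9 61.8 q [ 14.  24. -27.  89.  11.  69. -27.]
11.43 [596.6  33.9 140.8] [-179.9    0.    78.1] F [ 0.17  0.05 -3.79] M [-0.017 -0.012 -0.005] w 41.1 61.8 q [ 14.  24. -27.  89.  11.  69. -27.]
12.85 [596.4  37.7 140.9] [-1.799e+02  1.000e-01  7.850e+01] F [-0.52  0.21 -4.1 ] M [ 0.05   0.039 -0.002] w 40.7 62.1 q [ 14.  24. -27.  89.  12.  69. -27.]
12.93 [596.5  37.9 140.8] [-1.799e+02  1.000e-01  7.850e+01] F [-0.43  0.27 -4.91] M [-0.001  0.002 -0.026] w 40.9 62.1 q [ 14.  24. -27.  89.  12.  69. -27.]
13.02 [596.5  37.4 140.8] [-1.799e+02  1.000e-01  7.840e+01] F [ 0.54  0.29 -5.2 ] M [-0.022  0.009  0.06 ] w 40.9 62.1 q [ 14.  24. -27.  89.  12.  69. -27.]
from [596.5  37.4 140.8] to [597.8  36.2 140.4] ang 25.1 x5 {'tx': -0.004, 'ty': 0.006, 'tz': 0.001, 'wx': -0.0001, 'wy': 0.0438, 'wz': -0.0001}
[[np.float64(597.0), np.float64(37.0), np.float64(141.0)], [np.float64(597.0), np.float64(37.0), np.float64(141.0)], [np.float64(597.0), np.float64(36.0), np.float64(141.0)]]
```

Module 3: -0.03 before, +0.01 after, against the -0.12 expected for a loose part, so it is sound. Returning it the same way.

```bash
python3 -m handwheel '[{"tx":0,"ty":0,"tz":0,"wx":0,"wy":0.0436,"wz":0,"claw":1},{"tx":0,"ty":0,"tz":0,"wx":0,"wy":0.0436,"wz":0,"claw":1},{"tx":0,"ty":0,"tz":0,"wx":0,"wy":0.0436,"wz":0,"claw":1},{"tx":0,"ty":0,"tz":0,"wx":0,"wy":0.0436,"wz":0,"claw":1},{"tx":0,"ty":0,"tz":0,"wx":0,"wy":0.0436,"wz":0,"claw":1}]' >/dev/null
python3 -m handwheel '[{"tx":0.04,"ty":0,"tz":0.3,"wx":0,"wy":0,"wz":0,"claw":1},{"tx":0,"ty":0,"tz":0.5,"wx":0,"wy":0,"wz":0,"claw":1},{"tx":0,"ty":0,"tz":0.5,"wx":0,"wy":0,"wz":0,"claw":1},{"tx":0,"ty":0,"tz":0.3,"wx":0,"wy":0,"wz":0,"claw":1},{"tx":0,"ty":0,"tz":0,"wx":0,"wy":0,"wz":0,"claw":1}]' >/dev/null
python3 -c "
from g import *
st()"
python3 -m handwheel '[{"tx":0,"ty":0,"tz":0,"wx":0,"wy":0,"wz":0,"claw":1},{"tx":0,"ty":0,"tz":0.12,"wx":0,"wy":0,"wz":0,"claw":1},{"tx":0,"ty":0,"tz":0.1,"wx":0,"wy":0,"wz":0,"claw":1},{"tx":0,"ty":0,"tz":0.06,"wx":0,"wy":0,"wz":0,"claw":1},{"tx":0,"ty":0,"tz":0.06,"wx":0,"wy":0,"wz":0,"claw":1}]' >/dev/null
python3 -c "
from g import *
st()"
python3 -m handwheel '[{"tx":0,"ty":0,"tz":0.04,"wx":0,"wy":0,"wz":0,"claw":1},{"tx":-0.02,"ty":0,"tz":0.01,"wx":0,"wy":0,"wz":0,"claw":1},{"tx":-0.02,"ty":0,"tz":0,"wx":0,"wy":0,"wz":0,"claw":1},{"tx":-0.01,"ty":0,"tz":0,"wx":0,"wy":0,"wz":0,"claw":1},{"tx":0,"ty":0,"tz":0,"wx":0,"wy":0,"wz":0,"claw":1}]' >/dev/null
python3 -c "
from g import *
st(); go(bay(3,-8))"
```

```text
13.85 [601.2  73.   65.9] [-179.6  -24.9   78.3] F [-1.04  0.52 -5.24] M [-0.869  0.256  0.036] w 41.0 62.1 q [ 30.  30. -33.  98. -11.  52.  -4.]
14.27 [605.6  77.4  54. ] [180.  -24.9  78.3] F [-0.36 -0.6  -4.89] M [-0.907  0.183 -0.003] w 40.7 62.3 q [ 29.  31. -33.  98. -11.  50.  -4.]
14.68 [605.9  76.6  51.6] [179.9 -25.   78.3] F [-1.52 -0.63  6.14] M [0.013 0.449 0.171] w 40.6 63.4 q [ 29.  32. -33.  98. -11.  50.  -4.]
from [605.9  76.6  51.6] to [606.2  77.6  49.7] ang 0.2 x1 {'tx': 0.003, 'ty': 0.002, 'tz': 0.043, 'wx': 0.0014, 'wy': 0.0003, 'wz': -0.0015}
[[np.float64(606.0), np.float64(77.0), np.float64(51.0)], [np.float64(606.0), np.float64(77.0), np.float64(51.0)], [np.float64(606.0), np.float64(77.0), np.float64(50.0)]]
```

```bash
python3 -m handwheel '[{"tx":-0.02,"ty":0,"tz":0,"wx":0,"wy":0,"wz":0,"claw":1},{"tx":0,"ty":0,"tz":0,"wx":0,"wy":0,"wz":0,"claw":-0.4},{"tx":0,"ty":0,"tz":0,"wx":0,"wy":0,"wz":0,"claw":-0.4},{"tx":0,"ty":0,"tz":-0.2,"wx":0,"wy":0,"wz":0,"claw":-0.4},{"tx":0,"ty":0,"tz":-0.5,"wx":0,"wy":0,"wz":0,"claw":-0.4}]'
python3 -m handwheel '[{"tx":0,"ty":0,"tz":-0.5,"wx":0,"wy":0,"wz":0,"claw":-0.4},{"tx":0,"ty":-0.5,"tz":0,"wx":0,"wy":0,"wz":0,"claw":-0.4},{"tx":0,"ty":-0.6,"tz":0,"wx":0,"wy":0,"wz":0,"claw":-0.4},{"tx":0,"ty":-0.6,"tz":0,"wx":0,"wy":0,"wz":0,"claw":-0.4},{"tx":0,"ty":-0.6,"tz":0,"wx":0,"wy":0,"wz":0,"claw":-0.4}]' >/dev/null
python3 -m handwheel '[{"tx":0,"ty":-0.6,"tz":0,"wx":0,"wy":0,"wz":0,"claw":-0.4},{"tx":0,"ty":-0.46,"tz":0,"wx":0,"wy":0,"wz":0,"claw":-0.4},{"tx":0,"ty":0,"tz":0,"wx":0,"wy":0,"wz":0,"claw":-0.4},{"tx":0,"ty":0,"tz":0,"wx":0,"wy":0,"wz":0,"claw":-0.4}]'
python3 -c "
from g import *
st(); go(bay(1,-8))
from h import *
S=cam('side')
cv2.imwrite('pics/f.png',cv2.resize(S['img'][170:310,215:405],None,fx=3.0,fy=3.0,interpolation=cv2.INTER_CUBIC))"
```

```text
clock: 15.1
ee_pos: [599.5, 62.4, 79.8]
orientation: [-179.6, -25.0, 78.3]
wrist_force: [-1.4, -0.4, 0.1]
gripper_width: 59.9
grasp_force: 0.0
clock: 15.85
ee_pos: [434.7, 84.4, 105.0]
orientation: [180.0, -24.8, 78.3]
wrist_force: [1.3, -0.2, -0.2]
gripper_width: 59.8
grasp_force: 0.0
15.85 [434.7  84.4 105. ] [180.  -24.8  78.3] F [ 1.32 -0.23 -0.15] M [-0.465  0.087 -0.008] w 59.8 0.0 q [ 42.   7. -40. 120. -25.  53.   7.]
from [434.7  84.4 105. ] to [441.6 111.1  49.7] ang 0.3 x3 {'tx': 0.011, 'ty': 0.009, 'tz': 0.411, 'wx': 0.0004, 'wy': 0.0005, 'wz': -0.0006}
[[np.float64(436.0), np.float64(91.0), np.float64(91.0)], [np.float64(438.0), np.float64(98.0), np.float64(77.0)], [np.float64(440.0), np.float64(104.0), np.float64(64.0)]]
```

View pics/f.png

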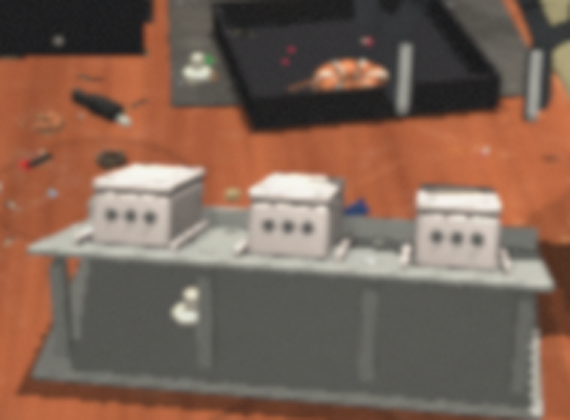

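Modules 3 and 2 sit between their rails, at crop (145,215) and (290,225). The fingers are over module 1.

```bash
python3 -m handwheel '[{"tx":0.03,"ty":0.03,"tz":0.45,"wx":0,"wy":0,"wz":0,"claw":-0.4},{"tx":0,"ty":0,"tz":0.5,"wx":0,"wy":0,"wz":0,"claw":-0.4},{"tx":0,"ty":0,"tz":0.27,"wx":0,"wy":0,"wz":0,"claw":-0.4},{"tx":0,"ty":0,"tz":0,"wx":0,"wy":0,"wz":0,"claw":-0.4}]'
python3 -m handwheel '[{"tx":0,"ty":0,"tz":0,"wx":0,"wy":0,"wz":0,"claw":0.2},{"tx":0,"ty":0,"tz":0,"wx":0,"wy":0,"wz":0,"claw":1},{"tx":0,"ty":0,"tz":0,"wx":0,"wy":0,"wz":0,"claw":1},{"tx":0,"ty":0,"tz":0,"wx":0,"wy":0,"wz":0,"claw":1},{"tx":0,"ty":0,"tz":0,"wx":0,"wy":0,"wz":0,"claw":1}]'
python3 -m handwheel '[{"tx":0,"ty":0,"tz":-0.2,"wx":0,"wy":0,"wz":0,"claw":1},{"tx":0,"ty":0,"tz":-0.4,"wx":0,"wy":0,"wz":0,"claw":1},{"tx":0,"ty":0,"tz":-0.5,"wx":0,"wy":0,"wz":0,"claw":1},{"tx":0,"ty":0,"tz":-0.5,"wx":0,"wy":0,"wz":0,"claw":1},{"tx":0,"ty":0,"tz":-0.4,"wx":0,"wy":0,"wz":0,"claw":1}]'
python3 -c "
from g import *
st()"
```

```text
clock: 16.23
ee_pos: [441.7, 112.3, 48.3]
orientation: [-179.8, -25.0, 78.3]
wrist_force: [-0.9, 0.3, 0.3]
gripper_width: 59.7
grasp_force: 0.0
clock: 16.65
ee_pos: [443.2, 110.8, 50.8]
orientation: [179.9, -24.9, 78.3]
wrist_force: [0.9, 1.6, 1.3]
gripper_width: 41.1
grasp_force: 61.6
clock: 17.07
ee_pos: [433.3, 68.6, 141.8]
orientation: [-180.0, -24.9, 78.2]
wrist_force: [1.1, -0.7, -4.3]
gripper_width: 40.7
grasp_force: 62.2
17.07 [433.3  68.6 141.8] [-180.   -24.9   78.2] F [ 1.1  -0.68 -4.26] M [-0.789  0.06  -0.067] w 40.7 62.2 q [ 45.   4. -39. 118. -26.  59.   8.]
```

```bash
python3 -m handwheel '[{"tx":0,"ty":0.3,"tz":0,"wx":0,"wy":-0.0436,"wz":0,"claw":1},{"tx":0,"ty":0.3,"tz":0,"wx":0,"wy":-0.0436,"wz":0,"claw":1},{"tx":0,"ty":0.3,"tz":0,"wx":0,"wy":-0.0436,"wz":0,"claw":1},{"tx":0,"ty":0.3,"tz":0,"wx":0,"wy":-0.0436,"wz":0,"claw":1},{"tx":0,"ty":0.3,"tz":0,"wx":0,"wy":-0.0436,"wz":0,"claw":1}]' >/dev/null
python3 -m handwheel '[{"tx":0,"ty":0,"tz":0,"wx":0,"wy":0,"wz":0,"claw":1},{"tx":0,"ty":0,"tz":0,"wx":0,"wy":0,"wz":0,"claw":1},{"tx":0,"ty":0,"tz":0,"wx":0,"wy":0,"wz":0,"claw":1},{"tx":0,"ty":0,"tz":0,"wx":0,"wy":0,"wz":0,"claw":1}]' >/dev/null
python3 -c "
from g import *
st()"
python3 -m handwheel '[{"tx":0,"ty":0,"tz":0,"wx":0,"wy":0,"wz":0,"claw":1}]' >/dev/null
python3 -c "
from g import *
st()"
python3 -m handwheel '[{"tx":0,"ty":0,"tz":0,"wx":0,"wy":0,"wz":0,"claw":1}]' >/dev/null
python3 -c "
from g import *
st()"
python3 -m handwheel '[{"tx":0,"ty":0,"tz":0,"wx":0,"wy":-0.0436,"wz":0,"claw":1},{"tx":0,"ty":0,"tz":0,"wx":0,"wy":-0.0436,"wz":0,"claw":1},{"tx":0,"ty":0,"tz":0,"wx":0,"wy":-0.0436,"wz":0,"claw":1},{"tx":0,"ty":0,"tz":0,"wx":0,"wy":0,"wz":0,"claw":1},{"tx":0,"ty":0,"tz":0,"wx":0,"wy":0,"wz":0,"claw":1}]' >/dev/null
python3 -m handwheel '[{"tx":0,"ty":0,"tz":0,"wx":0,"wy":0,"wz":0,"claw":1},{"tx":0,"ty":0,"tz":0,"wx":0,"wy":0,"wz":0,"claw":1},{"tx":0,"ty":0,"tz":0,"wx":0,"wy":0,"wz":0,"claw":1},{"tx":0,"ty":0,"tz":0,"wx":0,"wy":0,"wz":0,"claw":1},{"tx":0,"ty":0,"tz":0,"wx":0,"wy":0,"wz":0,"claw":1}]' >/dev/null
python3 -m handwheel '[{"tx":0,"ty":0,"tz":0,"wx":0,"wy":0.0436,"wz":0,"claw":1},{"tx":0,"ty":0,"tz":0,"wx":0,"wy":0.0436,"wz":0,"claw":1},{"tx":0,"ty":0,"tz":0,"wx":0,"wy":0.0436,"wz":0,"claw":1},{"tx":0,"ty":0,"tz":0,"wx":0,"wy":0,"wz":0,"claw":1},{"tx":0,"ty":0,"tz":0,"wx":0,"wy":0,"wz":0,"claw":1}]' >/dev/null
python3 -m handwheel '[{"tx":0,"ty":0,"tz":0,"wx":0,"wy":0,"wz":0,"claw":1},{"tx":0,"ty":0,"tz":0,"wx":0,"wy":0,"wz":0,"claw":1}]' >/dev/null
python3 -c "
from g import *
st()"
python3 -m handwheel '[{"tx":0,"ty":0,"tz":0,"wx":0,"wy":0,"wz":0,"claw":1}]' >/dev/null
python3 -c "
from g import *
st()"
python3 -m handwheel '[{"tx":0,"ty":0,"tz":0,"wx":0,"wy":0,"wz":0,"claw":1}]' >/dev/null
python3 -c "
from g import *
st(); go(H([464.7,-240.8,140],tool(0,7.2)))"
```

```text
17.82 [506.2  53.2 140.1] [-1.799e+02  1.000e-01  7.820e+01] F [ 0.48 -1.   -4.66] M [-0.005 -0.028 -0.013] w 40.9 62.4 q [ 25.  16. -40. 102.  11.  66. -30.]
17.9 [506.4  53.  140.4] [-1.799e+02  1.000e-01  7.810e+01] F [ 0.39 -0.03 -3.87] M [ 0.022 -0.025  0.005] w 40.6 62.4 q [ 25.  16. -40. 102.  11.  66. -31.]
17.98 [506.7  53.2 140.6] [-1.80e+02  1.00e-01  7.82e+01] F [ 0.25 -0.1  -4.32] M [ 0.033 -0.004  0.014] w 40.8 62.4 q [ 25.  16. -40. 102.  11.  66. -31.]
19.4 [506.9  56.  140.6] [-1.80e+02  1.00e-01  7.84e+01] F [-0.34 -0.21 -4.78] M [ 0.041  0.037 -0.052] w 41.1 62.4 q [ 25.  16. -40. 102.  11.  66. -31.]
19.48 [506.9  56.2 140.5] [-1.799e+02  1.000e-01  7.850e+01] F [-0.43  1.03 -4.01] M [-0.013 -0.016  0.036] w 40.7 62.4 q [ 25.  16. -40. 102.  11.  66. -31.]
19.57 [507.   56.  140.4] [-1.799e+02  1.000e-01  7.840e+01] F [ 0.06  0.58 -4.74] M [-0.032 -0.017 -0.011] w 40.8 62.4 q [ 25.  16. -40. 102.  11.  66. -31.]
from [507.   56.  140.4] to [ 464.7 -240.8  140. ] ang 71.2 x13 {'tx': -0.396, 'ty': 0.292, 'tz': 0.001, 'wx': 0.0, 'wy': 0.0001, 'wz': 0.0478}
[[np.float64(532.0), np.float64(-20.0), np.float64(140.0)], [np.float64(534.0), np.float64(-99.0), np.float64(140.0)], [np.float64(510.0), np.float64(-175.0), np.float64(140.0)]]
```

All three readings are within noise so far, so the test needs more samples. I'll tip module 1 further and longer, logging joint torques too.

```bash
cat >> g.py <<'E'
def m():
    s=arm.observe(); print(round(s["clock"],2),"pitch",s["orientation"][1].round(1),"Mrow",round(float(s["moment"]@yr),3),"Fz",s["wrist_force"][2].round(2),"y",s["ee_pos"][1].round(1),"tq",s["joint_torque"].round(3))
E
python3 -c "
from g import *
m()"
python3 -m handwheel '[{"tx":0,"ty":0,"tz":0,"wx":0,"wy":0,"wz":0,"claw":1}]' >/dev/null
python3 -c "
from g import *
m()"
python3 -m handwheel '[{"tx":0,"ty":0,"tz":0,"wx":0,"wy":-0.0436,"wz":0,"claw":1},{"tx":0,"ty":0,"tz":0,"wx":0,"wy":-0.0436,"wz":0,"claw":1},{"tx":0,"ty":0,"tz":0,"wx":0,"wy":-0.0436,"wz":0,"claw":1},{"tx":0,"ty":0,"tz":0,"wx":0,"wy":-0.0436,"wz":0,"claw":1},{"tx":0,"ty":0,"tz":0,"wx":0,"wy":0,"wz":0,"claw":1}]' >/dev/null
python3 -c "
from g import *
m()"
python3 -m handwheel '[{"tx":0,"ty":0,"tz":0,"wx":0,"wy":0,"wz":0,"claw":1},{"tx":0,"ty":0,"tz":0,"wx":0,"wy":0,"wz":0,"claw":1},{"tx":0,"ty":0,"tz":0,"wx":0,"wy":0,"wz":0,"claw":1},{"tx":0,"ty":0,"tz":0,"wx":0,"wy":0,"wz":0,"claw":1},{"tx":0,"ty":0,"tz":0,"wx":0,"wy":0,"wz":0,"claw":1}]' >/dev/null
python3 -c "
from g import *
m()"
python3 -m handwheel '[{"tx":0,"ty":0,"tz":0,"wx":0,"wy":0,"wz":0,"claw":1},{"tx":0,"ty":0,"tz":0,"wx":0,"wy":0,"wz":0,"claw":1},{"tx":0,"ty":0,"tz":0,"wx":0,"wy":0,"wz":0,"claw":1},{"tx":0,"ty":0,"tz":0,"wx":0,"wy":0,"wz":0,"claw":1},{"tx":0,"ty":0,"tz":0,"wx":0,"wy":0,"wz":0,"claw":1}]' >/dev/null
python3 -c "
from g import *
m()"
python3 -m handwheel '[{"tx":0,"ty":0,"tz":0,"wx":0,"wy":0,"wz":0,"claw":1},{"tx":0,"ty":0,"tz":0,"wx":0,"wy":0,"wz":0,"claw":1},{"tx":0,"ty":0,"tz":0,"wx":0,"wy":0,"wz":0,"claw":1},{"tx":0,"ty":0,"tz":0,"wx":0,"wy":0,"wz":0,"claw":1},{"tx":0,"ty":0,"tz":0,"wx":0,"wy":0,"wz":0,"claw":1}]' >/dev/null
python3 -c "
from g import *
m()"
python3 -m handwheel '[{"tx":0,"ty":0,"tz":0,"wx":0,"wy":0.0436,"wz":0,"claw":1},{"tx":0,"ty":0,"tz":0,"wx":0,"wy":0.0436,"wz":0,"claw":1},{"tx":0,"ty":0,"tz":0,"wx":0,"wy":0.0436,"wz":0,"claw":1},{"tx":0,"ty":0,"tz":0,"wx":0,"wy":0.0436,"wz":0,"claw":1},{"tx":0,"ty":0,"tz":0,"wx":0,"wy":0,"wz":0,"claw":1}]' >/dev/null
python3 -m handwheel '[{"tx":0,"ty":0,"tz":0,"wx":0,"wy":0,"wz":0,"claw":1},{"tx":0,"ty":0,"tz":0,"wx":0,"wy":0,"wz":0,"claw":1},{"tx":0,"ty":0,"tz":0,"wx":0,"wy":0,"wz":0,"claw":1},{"tx":0,"ty":0,"tz":0,"wx":0,"wy":0,"wz":0,"claw":1},{"tx":0,"ty":0,"tz":0,"wx":0,"wy":0,"wz":0,"claw":1}]' >/dev/null
python3 -c "
from g import *
m()"
python3 -m handwheel '[{"tx":0,"ty":0,"tz":0,"wx":0,"wy":0,"wz":0,"claw":1}]' >/dev/null
python3 -c "
from g import *
m()"
python3 -m handwheel '[{"tx":0,"ty":0,"tz":0,"wx":0,"wy":0,"wz":0,"claw":1}]' >/dev/null
python3 -c "
from g import *
m()"
python3 -m handwheel '[{"tx":0,"ty":0,"tz":0,"wx":0,"wy":0,"wz":0,"claw":1}]' >/dev/null
python3 -c "
from g import *
m()"
```

```text
19.57 pitch 0.1 Mrow 0.028 Fz -4.74 y 56.0 tq [ 9.5000e-02 -4.6537e+01 -6.5200e+00 -3.5649e+01  3.6000e-02  2.2000e-02
 -2.9000e-02]
19.65 pitch 0.1 Mrow 0.032 Fz -4.7 y 55.5 tq [-9.5000e-02 -4.6500e+01 -6.6030e+00 -3.5648e+01  1.2000e-02  1.0000e-02
 -1.9000e-02]
20.07 pitch 20.2 Mrow -0.745 Fz -4.72 y 59.1 tq [  1.786 -54.788  -5.307 -34.342   3.852   3.528  -1.492]
20.48 pitch 20.0 Mrow -0.593 Fz -3.97 y 53.2 tq [-1.2900e-01 -5.5351e+01 -7.9490e+00 -3.3459e+01  1.6010e+00  1.8620e+00
  1.7000e-02]
20.9 pitch 20.0 Mrow -0.647 Fz -4.54 y 54.6 tq [ 9.1000e-02 -5.5547e+01 -7.9170e+00 -3.3475e+01  1.6260e+00  1.8950e+00
  2.0000e-03]
21.32 pitch 20.0 Mrow -0.6 Fz -3.79 y 54.5 tq [-4.0000e-03 -5.5502e+01 -7.9490e+00 -3.3467e+01  1.6220e+00  1.8940e+00
  0.0000e+00]
22.15 pitch 0.1 Mrow 0.042 Fz -4.22 y 56.0 tq [ 7.0000e-02 -4.6428e+01 -6.6490e+00 -3.5634e+01  3.5000e-02  2.3000e-02
 -3.0000e-02]
22.23 pitch 0.1 Mrow -0.031 Fz -3.64 y 55.5 tq [-1.1900e-01 -4.6388e+01 -6.7300e+00 -3.5633e+01  1.1000e-02  1.1000e-02
 -1.9000e-02]
22.32 pitch 0.1 Mrow 0.05 Fz -3.84 y 55.1 tq [-1.8000e-01 -4.6357e+01 -6.7410e+00 -3.5627e+01  1.0000e-03  4.0000e-03
 -1.2000e-02]
22.4 pitch 0.1 Mrow 0.016 Fz -3.41 y 54.8 tq [-1.7400e-01 -4.6338e+01 -6.7230e+00 -3.5622e+01 -2.0000e-03  0.0000e+00
 -8.0000e-03]
```

```bash
cat >> g.py <<'E'
def avg(n):
    a=[]
    for _ in range(n):
        arm.snapshot("top"); s=arm.observe(); a.append(np.r_[s["moment"]@yr,s["moment"]@xr,s["wrist_force"][2]])
    a=np.array(a); print(round(s["clock"],2),"pitch",s["orientation"][1].round(1),"Mrow,Mx,Fz",a.mean(0).round(4),"+-",(a.std(0)/n**.5).round(4),"first/second half",a[:n//2,0].mean().round(3),a[n//2:,0].mean().round(3))
E
python3 -c "
from g import *
avg(16)"
python3 -m handwheel '[{"tx":0,"ty":0,"tz":0,"wx":0,"wy":0.0436,"wz":0,"claw":1},{"tx":0,"ty":0,"tz":0,"wx":0,"wy":0.0436,"wz":0,"claw":1},{"tx":0,"ty":0,"tz":0,"wx":0,"wy":0.0436,"wz":0,"claw":1},{"tx":0,"ty":0,"tz":0,"wx":0,"wy":0.0436,"wz":0,"claw":1},{"tx":0,"ty":0,"tz":0,"wx":0,"wy":0,"wz":0,"claw":1}]' >/dev/null
python3 -m handwheel '[{"tx":0,"ty":0,"tz":0,"wx":0,"wy":0,"wz":0,"claw":1},{"tx":0,"ty":0,"tz":0,"wx":0,"wy":0,"wz":0,"claw":1},{"tx":0,"ty":0,"tz":0,"wx":0,"wy":0,"wz":0,"claw":1},{"tx":0,"ty":0,"tz":0,"wx":0,"wy":0,"wz":0,"claw":1},{"tx":0,"ty":0,"tz":0,"wx":0,"wy":0,"wz":0,"claw":1}]' >/dev/null
python3 -c "
from g import *
m()"
python3 -m handwheel '[{"tx":0,"ty":0,"tz":0,"wx":0,"wy":-0.0436,"wz":0,"claw":1},{"tx":0,"ty":0,"tz":0,"wx":0,"wy":-0.0436,"wz":0,"claw":1},{"tx":0,"ty":0,"tz":0,"wx":0,"wy":-0.0436,"wz":0,"claw":1},{"tx":0,"ty":0,"tz":0,"wx":0,"wy":-0.0436,"wz":0,"claw":1},{"tx":0,"ty":0,"tz":0,"wx":0,"wy":0,"wz":0,"claw":1}]' >/dev/null
python3 -m handwheel '[{"tx":0,"ty":0,"tz":0,"wx":0,"wy":0,"wz":0,"claw":1},{"tx":0,"ty":0,"tz":0,"wx":0,"wy":0,"wz":0,"claw":1},{"tx":0,"ty":0,"tz":0,"wx":0,"wy":0,"wz":0,"claw":1}]' >/dev/null
python3 -c "
from g import *
avg(16)"
```

```text
23.2 pitch 0.1 Mrow,Mx,Fz [ 2.5800e-02  1.0000e-04 -4.1084e+00] +- [0.0088 0.0083 0.0885] first/second half 0.036 0.016
24.03 pitch -19.9 Mrow 0.564 Fz -3.66 y 56.0 tq [ 5.9000e-02 -4.1575e+01 -6.9210e+00 -3.5184e+01 -2.0380e+00 -2.6000e-01
 -3.7000e-02]
25.5 pitch 0.1 Mrow,Mx,Fz [-0.0495 -0.0174 -4.1613] +- [0.0086 0.0077 0.1002] first/second half -0.05 -0.049
```

```bash
python3 -m handwheel '[{"tx":0,"ty":0,"tz":0,"wx":0,"wy":-0.0436,"wz":0,"claw":1},{"tx":0,"ty":0,"tz":0,"wx":0,"wy":-0.0436,"wz":0,"claw":1},{"tx":0,"ty":0,"tz":0,"wx":0,"wy":-0.0436,"wz":0,"claw":1},{"tx":0,"ty":0,"tz":0,"wx":0,"wy":-0.0436,"wz":0,"claw":1},{"tx":0,"ty":0,"tz":0,"wx":0,"wy":-0.0436,"wz":0,"claw":1}]' >/dev/null
python3 -c "
from g import *
avg(10);avg(20)"
python3 -m handwheel '[{"tx":0,"ty":0,"tz":0,"wx":0,"wy":0.0436,"wz":0,"claw":1},{"tx":0,"ty":0,"tz":0,"wx":0,"wy":0.0436,"wz":0,"claw":1},{"tx":0,"ty":0,"tz":0,"wx":0,"wy":0.0436,"wz":0,"claw":1},{"tx":0,"ty":0,"tz":0,"wx":0,"wy":0.0436,"wz":0,"claw":1},{"tx":0,"ty":0,"tz":0,"wx":0,"wy":0.0436,"wz":0,"claw":1}]' >/dev/null
python3 -m handwheel '[{"tx":0,"ty":0,"tz":0,"wx":0,"wy":0,"wz":0,"claw":1},{"tx":0,"ty":0,"tz":0,"wx":0,"wy":0,"wz":0,"claw":1},{"tx":0,"ty":0,"tz":0,"wx":0,"wy":0,"wz":0,"claw":1},{"tx":0,"ty":0,"tz":0,"wx":0,"wy":0,"wz":0,"claw":1}]' >/dev/null
python3 -c "
from g import *
avg(20)"
```

```text
26.42 pitch 25.0 Mrow,Mx,Fz [-0.7942  0.0292 -4.1799] +- [0.0278 0.0192 0.1666] first/second half -0.835 -0.754
27.42 pitch 25.0 Mrow,Mx,Fz [-7.8910e-01 -2.2000e-03 -4.1982e+00] +- [0.0062 0.0048 0.0946] first/second half -0.785 -0.793
29.17 pitch 0.1 Mrow,Mx,Fz [ 2.8700e-02  4.3000e-03 -4.3436e+00] +- [0.0088 0.0066 0.0767] first/second half 0.04 0.017
```

```bash
python3 -c "
from g import *
avg(20);m()"
```

```text
30.17 pitch 0.1 Mrow,Mx,Fz [ 2.3700e-02 -3.0000e-04 -4.2345e+00] +- [0.0069 0.0084 0.0703] first/second half 0.017 0.03
30.17 pitch 0.1 Mrow 0.052 Fz -4.39 y 54.5 tq [-2.0000e-03 -4.6217e+01 -6.7920e+00 -3.5605e+01  1.0000e-03 -3.0000e-03
  0.0000e+00]
```

```bash
python3 -m handwheel '[{"tx":0,"ty":0,"tz":0,"wx":0,"wy":0.0436,"wz":0,"claw":1},{"tx":0,"ty":0,"tz":0,"wx":0,"wy":0.0436,"wz":0,"claw":1},{"tx":0,"ty":0,"tz":0,"wx":0,"wy":0.0436,"wz":0,"claw":1},{"tx":0,"ty":0,"tz":0,"wx":0,"wy":0.0436,"wz":0,"claw":1},{"tx":0,"ty":0,"tz":0,"wx":0,"wy":0.0436,"wz":0,"claw":1}]' >/dev/null
python3 -m handwheel '[{"tx":0,"ty":0,"tz":0,"wx":0,"wy":0,"wz":0,"claw":1},{"tx":0,"ty":0,"tz":0,"wx":0,"wy":0,"wz":0,"claw":1},{"tx":0,"ty":0,"tz":0,"wx":0,"wy":0,"wz":0,"claw":1},{"tx":0,"ty":0,"tz":0,"wx":0,"wy":0,"wz":0,"claw":1},{"tx":0,"ty":0,"tz":0,"wx":0,"wy":0,"wz":0,"claw":1}]' >/dev/null
python3 -c "
from g import *
avg(8)"
python3 -m handwheel '[{"tx":0,"ty":0,"tz":0,"wx":0,"wy":-0.0436,"wz":0,"claw":1},{"tx":0,"ty":0,"tz":0,"wx":0,"wy":-0.0436,"wz":0,"claw":1},{"tx":0,"ty":0,"tz":0,"wx":0,"wy":-0.0436,"wz":0,"claw":1},{"tx":0,"ty":0,"tz":0,"wx":0,"wy":-0.0436,"wz":0,"claw":1},{"tx":0,"ty":0,"tz":0,"wx":0,"wy":-0.0436,"wz":0,"claw":1}]' >/dev/null
python3 -m handwheel '[{"tx":0,"ty":0,"tz":0,"wx":0,"wy":0,"wz":0,"claw":1},{"tx":0,"ty":0,"tz":0,"wx":0,"wy":0,"wz":0,"claw":1},{"tx":0,"ty":0,"tz":0,"wx":0,"wy":0,"wz":0,"claw":1},{"tx":0,"ty":0,"tz":0,"wx":0,"wy":0,"wz":0,"claw":1},{"tx":0,"ty":0,"tz":0,"wx":0,"wy":0,"wz":0,"claw":1}]' >/dev/null
python3 -c "
from g import *
avg(14);m()"
```

```text
31.4 pitch -24.9 Mrow,Mx,Fz [ 0.7646  0.0067 -4.6313] +- [0.0092 0.0108 0.1716] first/second half 0.77 0.759
32.93 pitch 0.1 Mrow,Mx,Fz [-4.1400e-02 -1.0000e-04 -4.1743e+00] +- [0.0066 0.006  0.108 ] first/second half -0.031 -0.052
32.93 pitch 0.1 Mrow -0.04 Fz -3.95 y 54.6 tq [ 2.3000e-02 -4.6259e+01 -6.7410e+00 -3.5577e+01  5.6000e-02  3.4000e-02
  1.0000e-03]
```

```bash
python3 -m handwheel '[{"tx":0,"ty":0,"tz":0,"wx":0,"wy":-0.02,"wz":0,"claw":1},{"tx":0,"ty":0,"tz":0,"wx":0,"wy":-0.04,"wz":0,"claw":1},{"tx":0,"ty":0,"tz":0,"wx":0,"wy":-0.04,"wz":0,"claw":1},{"tx":0,"ty":0,"tz":0,"wx":0,"wy":-0.03,"wz":0,"claw":1},{"tx":0,"ty":0,"tz":0,"wx":0,"wy":-0.02,"wz":0,"claw":1}]' >/dev/null
python3 -m handwheel '[{"tx":0,"ty":0,"tz":0,"wx":0,"wy":0,"wz":0,"claw":1},{"tx":0,"ty":0,"tz":0,"wx":0,"wy":0,"wz":0,"claw":1},{"tx":0,"ty":0,"tz":0,"wx":0,"wy":0,"wz":0,"claw":1},{"tx":0,"ty":0,"tz":0,"wx":0,"wy":0,"wz":0,"claw":1},{"tx":0,"ty":0,"tz":0,"wx":0,"wy":0,"wz":0,"claw":1}]' >/dev/null
python3 -m handwheel '[{"tx":0,"ty":0,"tz":0,"wx":0,"wy":0.01,"wz":0,"claw":1},{"tx":0,"ty":0,"tz":0,"wx":0,"wy":0.015,"wz":0,"claw":1},{"tx":0,"ty":0,"tz":0,"wx":0,"wy":0.015,"wz":0,"claw":1},{"tx":0,"ty":0,"tz":0,"wx":0,"wy":0.015,"wz":0,"claw":1},{"tx":0,"ty":0,"tz":0,"wx":0,"wy":0.015,"wz":0,"claw":1}]' >/dev/null
python3 -m handwheel '[{"tx":0,"ty":0,"tz":0,"wx":0,"wy":0.015,"wz":0,"claw":1},{"tx":0,"ty":0,"tz":0,"wx":0,"wy":0.015,"wz":0,"claw":1},{"tx":0,"ty":0,"tz":0,"wx":0,"wy":0.015,"wz":0,"claw":1},{"tx":0,"ty":0,"tz":0,"wx":0,"wy":0.01,"wz":0,"claw":1},{"tx":0,"ty":0,"tz":0,"wx":0,"wy":0.01,"wz":0,"claw":1}]' >/dev/null
python3 -m handwheel '[{"tx":0,"ty":0,"tz":0,"wx":0,"wy":0.01,"wz":0,"claw":1},{"tx":0,"ty":0,"tz":0,"wx":0,"wy":0.005,"wz":0,"claw":1},{"tx":0,"ty":0,"tz":0,"wx":0,"wy":0,"wz":0,"claw":1},{"tx":0,"ty":0,"tz":0,"wx":0,"wy":0,"wz":0,"claw":1},{"tx":0,"ty":0,"tz":0,"wx":0,"wy":0,"wz":0,"claw":1}]' >/dev/null
python3 -c "
from g import *
avg(12);m();st();go(H([464.7,-240.8,140],tool(0,7.2)))"
```

```text
35.62 pitch 0.1 Mrow,Mx,Fz [ 4.8400e-02 -2.1000e-03 -4.0301e+00] +- [0.0089 0.0096 0.172 ] first/second half 0.032 0.065
35.62 pitch 0.1 Mrow 0.034 Fz -3.51 y 54.5 tq [-2.7000e-02 -4.6179e+01 -6.8340e+00 -3.5612e+01 -2.0000e-02 -1.6000e-02
 -0.0000e+00]
35.62 [507.1  54.5 140.5] [-1.80e+02  1.00e-01  7.83e+01] F [-0.84  0.37 -3.51] M [-0.025  0.047 -0.013] w 41.2 62.5 q [ 26.  16. -42. 102.  12.  66. -31.]
from [507.1  54.5 140.5] to [ 464.7 -240.8  140. ] ang 71.1 x13 {'tx': -0.394, 'ty': 0.29, 'tz': 0.001, 'wx': 0.0, 'wy': 0.0, 'wz': 0.0477}
[[np.float64(532.0), np.float64(-21.0), np.float64(140.0)], [np.float64(533.0), np.float64(-100.0), np.float64(140.0)], [np.float64(510.0), np.float64(-176.0), np.float64(140.0)]]
```

Slow tipping gives a clear shift for module 1 (-0.045 to +0.05; torque change 0.09, matching sign), so it is the faulty one. The faster returns had jolted the piece part-way back. I'll carry it tipped the same way to keep the part across.

```bash
python3 -c "
from g import *
go(H([464.7,-240.8,125],tool(-15,7.2)),mm=26,deg=5)"
```

```text
from [507.1  54.5 140.5] to [ 464.7 -240.8  125. ] ang 72.4 x15 {'tx': -0.337, 'ty': 0.255, 'tz': 0.055, 'wx': 0.0054, 'wy': -0.0075, 'wz': 0.0411}
[[np.float64(532.0), np.float64(-20.0), np.float64(131.0)], [np.float64(533.0), np.float64(-100.0), np.float64(124.0)], [np.float64(510.0), np.float64(-176.0), np.float64(122.0)]]
```

```bash
python3 -m handwheel '[{"tx":-0.169,"ty":0.128,"tz":0.028,"wx":0.0027,"wy":-0.0037,"wz":0.0205,"claw":1},{"tx":-0.337,"ty":0.255,"tz":0.055,"wx":0.0054,"wy":-0.0075,"wz":0.0411,"claw":1},{"tx":-0.337,"ty":0.255,"tz":0.055,"wx":0.0054,"wy":-0.0075,"wz":0.0411,"claw":1},{"tx":-0.337,"ty":0.255,"tz":0.055,"wx":0.0054,"wy":-0.0075,"wz":0.0411,"claw":1},{"tx":-0.337,"ty":0.255,"tz":0.055,"wx":0.0054,"wy":-0.0075,"wz":0.0411,"claw":1}]' >/dev/null
python3 -m handwheel '[{"tx":-0.337,"ty":0.255,"tz":0.055,"wx":0.0054,"wy":-0.0075,"wz":0.0411,"claw":1},{"tx":-0.337,"ty":0.255,"tz":0.055,"wx":0.0054,"wy":-0.0075,"wz":0.0411,"claw":1},{"tx":-0.337,"ty":0.255,"tz":0.055,"wx":0.0054,"wy":-0.0075,"wz":0.0411,"claw":1},{"tx":-0.337,"ty":0.255,"tz":0.055,"wx":0.0054,"wy":-0.0075,"wz":0.0411,"claw":1},{"tx":-0.337,"ty":0.255,"tz":0.055,"wx":0.0054,"wy":-0.0075,"wz":0.0411,"claw":1}]'
python3 -m handwheel '[{"tx":-0.337,"ty":0.255,"tz":0.055,"wx":0.0054,"wy":-0.0075,"wz":0.0411,"claw":1},{"tx":-0.337,"ty":0.255,"tz":0.055,"wx":0.0054,"wy":-0.0075,"wz":0.0411,"claw":1},{"tx":-0.337,"ty":0.255,"tz":0.055,"wx":0.0054,"wy":-0.0075,"wz":0.0411,"claw":1},{"tx":-0.337,"ty":0.255,"tz":0.055,"wx":0.0054,"wy":-0.0075,"wz":0.0411,"claw":1},{"tx":-0.169,"ty":0.128,"tz":0.028,"wx":0.0027,"wy":-0.0037,"wz":0.0205,"claw":1}]' >/dev/null
python3 -m handwheel '[{"tx":0,"ty":0,"tz":0,"wx":0,"wy":0,"wz":0,"claw":1},{"tx":0,"ty":0,"tz":0,"wx":0,"wy":0,"wz":0,"claw":1},{"tx":0,"ty":0,"tz":0,"wx":0,"wy":0,"wz":0,"claw":1},{"tx":0,"ty":0,"tz":0,"wx":0,"wy":0,"wz":0,"claw":1},{"tx":0,"ty":0,"tz":0,"wx":0,"wy":0,"wz":0,"claw":1}]' >/dev/null
python3 -c "
from g import *
st();go(H([464.7,-240.8,60],tool(0,7.2)),mm=10,deg=1.6)"
```

```text
clock: 36.45
ee_pos: [524.0, -142.1, 122.4]
orientation: [-177.7, 9.6, 33.4]
wrist_force: [0.2, -0.8, -4.4]
gripper_width: 41.1
grasp_force: 62.4
37.28 [ 479.2 -223.7  123.9] [-179.3   14.    12.3] F [ 0.71  0.76 -4.1 ] M [ 0.07  -0.368 -0.03 ] w 40.5 62.5 q [ 32.  25. -20.  91.  14.  79. -69.]
from [ 479.2 -223.7  123.9] to [ 464.7 -240.8   60. ] ang 14.9 x10 {'tx': -0.017, 'ty': 0.029, 'tz': 0.131, 'wx': -0.0, 'wy': 0.0122, 'wz': 0.0043}
[[np.float64(474.0), np.float64(-228.0), np.float64(108.0)], [np.float64(470.0), np.float64(-233.0), np.float64(92.0)], [np.float64(467.0), np.float64(-237.0), np.float64(76.0)]]
```

```bash
python3 -m handwheel '[{"tx":-0.017,"ty":0.029,"tz":0.131,"wx":0,"wy":0.0122,"wz":0.0043,"claw":1},{"tx":-0.017,"ty":0.029,"tz":0.131,"wx":0,"wy":0.0122,"wz":0.0043,"claw":1},{"tx":-0.017,"ty":0.029,"tz":0.131,"wx":0,"wy":0.0122,"wz":0.0043,"claw":1},{"tx":-0.017,"ty":0.029,"tz":0.131,"wx":0,"wy":0.0122,"wz":0.0043,"claw":1},{"tx":-0.017,"ty":0.029,"tz":0.131,"wx":0,"wy":0.0122,"wz":0.0043,"claw":1}]' >/dev/null
python3 -m handwheel '[{"tx":-0.017,"ty":0.029,"tz":0.131,"wx":0,"wy":0.0122,"wz":0.0043,"claw":1},{"tx":-0.017,"ty":0.029,"tz":0.131,"wx":0,"wy":0.0122,"wz":0.0043,"claw":1},{"tx":-0.017,"ty":0.029,"tz":0.131,"wx":0,"wy":0.0122,"wz":0.0043,"claw":1},{"tx":-0.017,"ty":0.029,"tz":0.131,"wx":0,"wy":0.0122,"wz":0.0043,"claw":1},{"tx":-0.017,"ty":0.029,"tz":0.131,"wx":0,"wy":0.0122,"wz":0.0043,"claw":1}]' >/dev/null
python3 -m handwheel '[{"tx":0,"ty":0,"tz":0,"wx":0,"wy":0,"wz":0,"claw":1},{"tx":0,"ty":0,"tz":0,"wx":0,"wy":0,"wz":0,"claw":1},{"tx":0,"ty":0,"tz":0,"wx":0,"wy":0,"wz":0,"claw":1},{"tx":0,"ty":0,"tz":0,"wx":0,"wy":0,"wz":0,"claw":1},{"tx":0,"ty":0,"tz":0,"wx":0,"wy":0,"wz":0,"claw":1}]' >/dev/null
python3 -c "
from g import *
xr[:]=[.992,.125,0]; yr[:]=[-.125,.992,0]
avg(6); st();go(H([464.7,-240.8,16],tool(0,7.2)),mm=10,deg=1.6)
from h import *
T=cam('top')
cv2.imwrite('pics/t2.png',cv2.resize(T['img'][150:330,165:435],None,fx=2.8,fy=2.8,interpolation=cv2.INTER_CUBIC))"
```

```text
38.83 pitch 0.1 Mrow,Mx,Fz [ 4.5300e-02  3.3000e-03 -3.6511e+00] +- [0.0123 0.0083 0.1129] first/second half 0.044 0.047
38.83 [ 464.  -242.1   60.2] [1.8e+02 1.0e-01 7.1e+00] F [-0.52 -0.59 -3.31] M [ 0.011  0.026 -0.011] w 41.0 62.4 q [ 41.  20. -20. 106.   8.  56. -66.]
from [ 464.  -242.1   60.2] to [ 464.7 -240.8   16. ] ang 0.2 x5 {'tx': 0.003, 'ty': -0.005, 'tz': 0.177, 'wx': 0.0, 'wy': 0.0001, 'wz': -0.0002}
[[np.float64(464.0), np.float64(-242.0), np.float64(49.0)], [np.float64(464.0), np.float64(-241.0), np.float64(38.0)], [np.float64(465.0), np.float64(-241.0), np.float64(27.0)]]
```

View pics/t2.png

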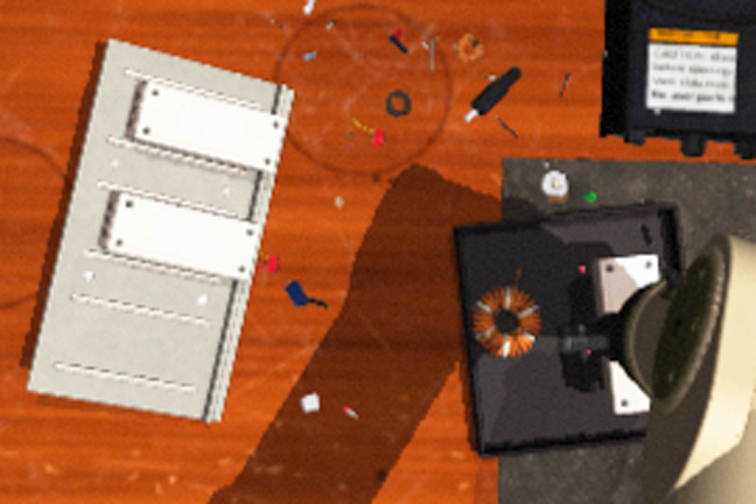

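Modules 2 and 3 sit in their bays (crop (208,123) and (183,235)). Module 1 hangs level over the free right half (crop (628,330)), clear of the choke. Lowering gently.

```bash
python3 -m handwheel '[{"tx":0,"ty":0,"tz":0.12,"wx":0,"wy":0,"wz":0,"claw":1},{"tx":0,"ty":0,"tz":0.2,"wx":0,"wy":0,"wz":0,"claw":1},{"tx":0,"ty":0,"tz":0.2,"wx":0,"wy":0,"wz":0,"claw":1},{"tx":0,"ty":0,"tz":0.2,"wx":0,"wy":0,"wz":0,"claw":1},{"tx":0,"ty":0,"tz":0.1,"wx":0,"wy":0,"wz":0,"claw":1}]'
python3 -m handwheel '[{"tx":0,"ty":0,"tz":0.04,"wx":0,"wy":0,"wz":0,"claw":1},{"tx":0,"ty":0,"tz":0.02,"wx":0,"wy":0,"wz":0,"claw":1},{"tx":0,"ty":0,"tz":0.02,"wx":0,"wy":0,"wz":0,"claw":1},{"tx":0,"ty":0,"tz":0,"wx":0,"wy":0,"wz":0,"claw":1}]'
```

```text
clock: 39.3
ee_pos: [462.7, -241.6, 16.8]
orientation: [-179.9, 0.2, 7.1]
wrist_force: [-0.3, -0.1, -4.8]
gripper_width: 41.3
grasp_force: 62.5
clock: 39.63
ee_pos: [464.2, -242.3, 15.4]
orientation: [180.0, 0.1, 7.1]
wrist_force: [-0.1, -0.0, -3.5]
gripper_width: 41.1
grasp_force: 62.5
```

```bash
python3 -m handwheel '[{"tx":0,"ty":0,"tz":0.02,"wx":0,"wy":0,"wz":0,"claw":1},{"tx":0,"ty":0,"tz":0.015,"wx":0,"wy":0,"wz":0,"claw":1},{"tx":0,"ty":0,"tz":0,"wx":0,"wy":0,"wz":0,"claw":1}]'
python3 -m handwheel '[{"tx":0,"ty":0,"tz":0.01,"wx":0,"wy":0,"wz":0,"claw":1},{"tx":0,"ty":0,"tz":0,"wx":0,"wy":0,"wz":0,"claw":1}]'
```

```text
clock: 39.88
ee_pos: [464.0, -242.3, 13.6]
orientation: [180.0, 0.1, 7.1]
wrist_force: [0.5, -0.8, -4.0]
gripper_width: 40.9
grasp_force: 62.5
clock: 40.05
ee_pos: [464.0, -242.2, 13.2]
orientation: [180.0, 0.1, 7.1]
wrist_force: [-1.3, 0.5, -1.4]
gripper_width: 40.8
grasp_force: 62.7
```

Contact is starting; a little more, then release.

```bash
python3 -m handwheel '[{"tx":0,"ty":0,"tz":0.012,"wx":0,"wy":0,"wz":0,"claw":1},{"tx":0,"ty":0,"tz":0,"wx":0,"wy":0,"wz":0,"claw":1},{"tx":0,"ty":0,"tz":0,"wx":0,"wy":0,"wz":0,"claw":1}]'
python3 -m handwheel '[{"tx":0,"ty":0,"tz":0,"wx":0,"wy":0,"wz":0,"claw":0},{"tx":0,"ty":0,"tz":0,"wx":0,"wy":0,"wz":0,"claw":-0.35},{"tx":0,"ty":0,"tz":0,"wx":0,"wy":0,"wz":0,"claw":-0.35},{"tx":0,"ty":0,"tz":0,"wx":0,"wy":0,"wz":0,"claw":-0.35}]'
python3 -m handwheel '[{"tx":0,"ty":0,"tz":-0.2,"wx":0,"wy":0,"wz":0,"claw":-0.35},{"tx":0,"ty":0,"tz":-0.5,"wx":0,"wy":0,"wz":0,"claw":-0.35},{"tx":0,"ty":0,"tz":-0.5,"wx":0,"wy":0,"wz":0,"claw":-0.35},{"tx":0,"ty":0,"tz":-0.5,"wx":0,"wy":0,"wz":0,"claw":-0.35},{"tx":0,"ty":0,"tz":-0.5,"wx":0,"wy":0,"wz":0,"claw":-0.35}]'
python3 -m handwheel '[{"tx":0,"ty":0.5,"tz":-0.5,"wx":0,"wy":0,"wz":0,"claw":-0.35},{"tx":0,"ty":0.6,"tz":0,"wx":0,"wy":0,"wz":0,"claw":-0.35},{"tx":0,"ty":0.6,"tz":0,"wx":0,"wy":0,"wz":0,"claw":-0.35},{"tx":0,"ty":0.6,"tz":0,"wx":0,"wy":0,"wz":0,"claw":-0.35},{"tx":0,"ty":0,"tz":0,"wx":0,"wy":0,"wz":0,"claw":-0.35}]'
python3 - <<'E'
from h import *
T=cam("top")
for n,(x0,y0,x1,y1),z in (("tray",(310,200,435,330),38),("rack",(170,155,280,305),72)):
    g=T["img"][y0:y1,x0:x1]; m=(g.min(2)>(170 if n=="tray" else 215)).astype(np.uint8)
    for c in cv2.findContours(m,0,1)[0]:
        if cv2.contourArea(c)>250:
            r=cv2.minAreaRect(c); print(n,np.round(onz(T,np.array(r[0])+[x0,y0],z),0),np.round(r[1],1),round(r[2],1), "px",np.round(np.array(r[0])+[x0,y0],1))
E
```

```text
clock: 40.3
ee_pos: [464.0, -242.3, 13.2]
orientation: [180.0, 0.1, 7.1]
wrist_force: [-4.0, 1.8, 5.0]
gripper_width: 41.1
grasp_force: 63.6
clock: 40.63
ee_pos: [464.2, -242.3, 12.5]
orientation: [180.0, 0.1, 7.1]
wrist_force: [-0.7, -0.8, 0.2]
gripper_width: 57.4
grasp_force: 0.0
clock: 41.05
ee_pos: [464.1, -242.0, 124.3]
orientation: [180.0, 0.1, 7.1]
wrist_force: [1.0, -0.9, 0.0]
gripper_width: 57.8
grasp_force: 0.0
clock: 41.47
ee_pos: [476.5, -363.4, 147.9]
orientation: [179.8, 0.1, 6.6]
wrist_force: [-1.4, 0.2, 0.4]
gripper_width: 57.6
grasp_force: 0.0
tray [ 459. -243.   38.] [52.5 20.1] 83.7 px [387.  268.3]
rack [523.  83.  72.] [53.1 23.8] 9.5 px [231.1 233.6]
rack [605.  69.  72.] [53.2 22.2] 14.9 px [239.1 193.7]
```

```bash
python3 -c "
from cell import arm
print(arm.sign_off())"
```

```text
the job is handed in; nothing more can be done
None
```

I handed the job in at about 41.5 s: module 1 (bay nearest the robot) was the faulty one and lies flat in the free half of the reject tray, and modules 2 and 3 are back in their bays; its moment shifted by about 0.09 N m on slow tipping (0.11–0.12 was expected), while 2 and 3 showed no shift in a few noisy readings at the faster speed, so they are less firmly cleared.

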